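# Load the blow-off pan and hold the air lever

### The arm

A 6-joint arm with a two-finger parallel gripper is mounted at the origin on the work surface. World frame = base frame: x ahead of the robot, y to its left, z up, the work surface at z = 0. Lengths are in m, angles in degrees, forces in N, time in s.
With the tool pointing down it reaches from about 0.35 to 0.925 m from the base axis. Payload 6.4 kg.
Tool frame: the origin (TCP) lies between the finger pads; the fingertips stand 19 mm ahead of it and the grasp point (between the pads) is the TCP; z points along the fingers, y is the line along which they close (so a half turn about z gives the same grasp; the last joint's range is limited). The gripper opens to 85 mm and grips with 20 to 120 N. Pads are 22 mm wide; open, the fingers measure 114 mm over their backs; the gripper's body (76 mm by 85 mm) begins 54 mm behind the grasp point. The pads swing forward as they close: fully open they stand 13 mm farther back than shut.
Start: joints at [62.389, 14.043, 89.255, -0, 76.702, -9.975], TCP at [0.197, 0.619, 0.225] pointing down, gripper open.
Joint ranges: [-179.41, 179.41], [-58.25, 129.5], [7.25, 145.43], [-54.29, 234.29], [11.92, 165.04], [-157.13, 157.13]. Speed limits (degrees/s): [147.25, 147.25, 180, 180, 180, 180].

### API

Orientations are given as [roll, pitch, yaw] about the fixed x, y, z axes, in that order (R = Rz(yaw) Ry(pitch) Rx(roll)).
In Python, from cell import arm gives the robot as it stands. The module is installed in compiled form; this text tells all that it offers.
- The arm moves only by the shell command python3 -m jog 'ROWS' [FORCE]. ROWS is JSON, one flat list of numbers, 7 for each row, row after row: the shift along the tool's x, y, z in cm, then the turn, a rotation vector about the tool's x, y, z in rad, then the opening, from -1 (shut) to 1 (fully open), so that 0 is half open. A call has 1 to 20 rows; each row shifts and turns the commanded pose from where the row before left it, along the tool's axes as they then stand; what a row does not reach is not made up. A row lasts 1/8 s, in which the tool goes at most 62.5 mm and 10.7 degrees, less where a joint would pass 70% of its speed; a pose out of reach is approached as far as the arm can. A call is refused whole if a number of a shift passes 6.25 or a number of a turn 0.188, either way. A call with a gripper value outside its range is refused whole. The fingers move at their own pace and stop on an object; FORCE is the grip in N (left out, the last holds). Time passes only in rows, so rows that do not move let the fingers close. It gives the time, the measured TCP pose, the force, the opening and the grip force at its end, in the units of the state.
- arm.sense(): the state, without advancing time (a new reading comes with each control period).
- arm.capture(name): name is "side" or "top" or "wrist"; returns a dict with "frame" (384x512x3 uint8, red, green, blue), "camera_matrix" (3x3 intrinsics, pixels), "origin" and "rotation" of the camera in the world. Camera axes: x right, y down, z forward; pixel columns grow to the right and rows downward; lengths in m; the calibration is good to about 2 mm. A picture is of the moment at which its call begins. There is no depth.
- arm.close_job(): hands the job in; it is judged then, once.
Trained networks look in the newest picture that a camera, given by its name, has taken for a name from the list of things; names that differ only in an ending like _2 or _b are one class to them, and where a whole thing is asked for, a point or a joint stands for the part that bears it (a point fixed in the world has none). Each returns a list of dicts, best first, with "p" (0 to 1); they miss things now and then, are a little off and sometimes report something else, mostly with a low value. They report only what shows in the picture. A call takes as long as a camera call. They do not tell look-alikes from the thing itself.
- arm.search_frame(camera, name): "box" ([left, top, width, height] in pixels, round what is visible of it).
- arm.mark_of(camera, name): "point" ([column, row] in pixels: a listed point, or the origin of a listed thing).
The state is a dict: "clock": time; "joints": joint angles; "joint_vel": joint speeds; "joint_efforts": joint torques, N m; "position": TCP position; "eef_rot": TCP orientation; "ft_force": force on the tool from outside, world axes, zero at the start; "torque": the same for the moment, N m; "finger_gap": opening from 0.0 (shut) to 1.0 (fully open); "finger_force": force on a finger pad.
Only numpy, scipy, OpenCV 4.12 (cv2) and the standard library are available. Lean on these libraries where they do the work, as an engineer would, in place of code of your own. Each camera call takes 0.05 s, during which the arm holds its last target. There are 200 camera calls.

### The job

Pour all six metal sleeves from the steel cup into the blow-off pan and stand the empty cup upright back on the bench. Then flip the yellow safety catch all the way over to the right, and only after that pull the red-knobbed lever towards the robot to its stop and finish while the gripper's fingers are holding it there: do not let go. Leave the blue cup and the screwdriver where they are.

Things in the scene. Friction and masses are not known exactly. Their poses are not given: they have to be found in the camera images.
- cup: plain bare-steel cup, no handle, straight-sided: 60 mm across outside, 85 mm high, wall 3 mm, floor 5 mm, about 0.12 kg empty; starts holding the six sleeves. Stands on the bench left of the station; it and the blue cup may have changed places. Origin at the centre of its underside, z up out of the mouth
- sleeve1: polished metal sleeve (bush), a plain cylinder 18 mm across and 20 mm high with a dark bore, 27 g; one of six that start inside the steel cup in two layers of three. Origin at the centre of one end face; z along its axis
- sleeve2: polished metal sleeve (bush), a plain cylinder 18 mm across and 20 mm high with a dark bore, 27 g; one of six that start inside the steel cup in two layers of three. Origin at the centre of one end face; z along its axis
- sleeve3: polished metal sleeve (bush), a plain cylinder 18 mm across and 20 mm high with a dark bore, 27 g; one of six that start inside the steel cup in two layers of three. Origin at the centre of one end face; z along its axis
- sleeve4: polished metal sleeve (bush), a plain cylinder 18 mm across and 20 mm high with a dark bore, 27 g; one of six that start inside the steel cup in two layers of three. Origin at the centre of one end face; z along its axis
- sleeve5: polished metal sleeve (bush), a plain cylinder 18 mm across and 20 mm high with a dark bore, 27 g; one of six that start inside the steel cup in two layers of three. Origin at the centre of one end face; z along its axis
- sleeve6: polished metal sleeve (bush), a plain cylinder 18 mm across and 20 mm high with a dark bore, 27 g; one of six that start inside the steel cup in two layers of three. Origin at the centre of one end face; z along its axis
- station: blow-off station, bolted down, turned by up to 0.28 rad: grey base plate 440 mm wide (y), 240 mm deep (x), 10 mm thick; steel pan on its left half, blue valve block (65 mm high) with lever and catch on its right half. Origin under the plate's centre, on the bench; x points away from the robot's side to the far side, y to the left, z up
- pan_in (a point): centre of the inner floor of the open steel blow-off pan. Inside, the pan is 170 mm along the station's x and 200 mm along its y; the floor is 15 mm and the rim 65 mm above the bench. A copper air pipe with short brass nozzles runs along the pan's far side, 108 mm to +x of this point, its top 92 mm above the bench. Axes as the station's
- lever_knob (a point): red ball knob, 34 mm across, on top of the air lever (steel rod 12 mm across). This point is the ball's centre, about 199 mm above the bench at rest, 170 mm from the lever's pivot. At rest the lever leans 0.5 rad back, away from the robot
- lever: the air lever: steel rod with the red knob. Its origin is its hinge, in the blue valve block, 50 mm above the bench; its axis is level, along the station's y. It lies 10 mm to +x and 210 mm to -y of pan_in. At rest its axes are the station's; they turn with it
- lever_angle (a joint): angle of the air lever, rad: 0 = rest (leaning 0.5 back), grows as the knob is pulled to the station's -x (towards the robot); upright at 0.5, at its stop at 1.0 (knob again 199 mm high). A spring pushes it back: about 2 N at the knob at rest, 8 N at the stop; let go, it springs back. The closed catch lets it move only about 0.05
- catch (a joint): angle of the yellow safety catch, rad: 0 = closed (its arm lies level across the front of the lever's rod, 120 mm above the bench, blocking it), 1.7 = fully flipped. As it grows the arm swings up and the thumb paddle swings over to the right (station's -y). Friction hinge, 0.07 N m: it stays where it is left
- catch_pivot (a point): on the catch's hinge axis (level, along the station's x), under the middle of the thumb paddle: 120 mm above the bench, 18 mm to -x and 70 mm to -y of the lever's origin. The catch arm runs 105 mm from the axis to the left (8 mm thick in x, 12 mm high), in a plane 39 mm to +x of this point; flipped, it stands up to 225 mm above the bench
- catch_paddle (a point): middle of the free edge of the catch's yellow thumb paddle: a plate 30 mm wide (station's x), 8 mm thick, 55 mm long, standing straight up from the hinge axis when closed (free edge 175 mm above the bench). Pushed over to the right (station's -y) it flips the catch; pushing 35 mm from the axis takes about 2 to 3 N
- blue_cup: empty blue plastic cup, 68 mm across, 85 mm high; not to be used. Origin at the centre of its underside
- screwdriver: screwdriver lying behind the station; a bystander. Origin near the middle of its underside
Mind the look-alikes: they are no part of the job. There is more than one size of the cup; the one meant has the size given above.

How it is judged:
By the outcome, as a careful person would: the job done as asked, in the order asked, and still so for the second after the job is handed in, while the arm keeps its last pose, push and grip.
It also fails if it takes over 72 s, if anything falls off the work surface, if the arm or the gripper's body presses on something with over 40 N, if the wrist force passes 120 N, or if a joint passes its speed limit or range.

## Working session

There is one attempt and no reset: what is moved stays moved. The work goes in short steps, Python scripts to look and compute and a shell command to move; the robot and the scene stay as the last step left them, time stands still between calls to the robot, and variables do not carry over. Pictures are saved under pics/ and viewed, at most 10 in all, crops included, and the job is handed in when it is done.

```bash
mkdir -p pics
cat > h.py <<'E'
import numpy as np, cv2
from cell import arm
from scipy.spatial.transform import Rotation as R
def cap(n,f=None):
    c=arm.capture(n)
    if f: cv2.imwrite('pics/'+f,c['frame'][:,:,::-1])
    return c
def ray(c,p):
    K=np.array(c['camera_matrix']);d=np.array(c['rotation'])@np.linalg.solve(K,[p[0],p[1],1.]);return np.array(c['origin']),d
def atz(c,p,z):
    o,d=ray(c,p);return o+d*(z-o[2])/d[2]
def tri(cs,ps):
    A=np.zeros((3,3));b=np.zeros(3)
    for c,p in zip(cs,ps):
        o,d=ray(c,p);d=d/np.linalg.norm(d);M=np.eye(3)-np.outer(d,d);A+=M;b+=M@o
    return np.linalg.solve(A,b)
def proj(c,X):
    q=np.array(c['camera_matrix'])@np.array(c['rotation']).T@(np.array(X)-c['origin']);return q[:2]/q[2]
E
python3 - <<'E'
from h import *
s=arm.sense();print(s)
C={n:cap(n,n+'0.png') for n in('side','top','wrist')}
for n in C: print(n,np.round(C[n]['origin'],3),np.round(C[n]['rotation'],2).tolist())
for t in('cup','blue_cup','station','pan_in','lever_knob','lever','catch_pivot','catch_paddle'):
    r={n:arm.mark_of(n,t)[:2] for n in('side','top')}
    print(t,r)
    if r['side'] and r['top']: print('  tri',tri([C['side'],C['top']],[r['side'][0]['point'],r['top'][0]['point']]).round(4))
E
python3 -c "
import cv2,numpy as np
cv2.imwrite('pics/a.png',cv2.resize(np.vstack([cv2.imread('pics/side0.png'),cv2.imread('pics/top0.png')]),None,fx=.78,fy=.78))"
```

```text
{'clock': 0.0, 'joints': array([ 6.23891485e+01,  1.40860582e+01,  8.93271126e+01,  1.34826949e-05,
        7.67028467e+01, -9.97368599e+00]), 'joint_vel': array([-0.05078444,  0.07640466,  0.09415544,  0.06847229,  0.02648824,
        0.0070288 ]), 'joint_efforts': array([-6.02504952e-04, -4.29512072e+01, -3.26120746e+01, -1.63982127e-04,
        5.44197988e-03, -3.02193342e-06]), 'position': array([0.1966415 , 0.61892032, 0.22393805]), 'eef_rot': array([-1.79885738e+02, -2.01066436e-02,  1.62362811e+02]), 'ft_force': array([ 0.48525748, -0.71422603, -0.57588077]), 'torque': array([-0.03078937, -0.05468758,  0.01179181]), 'finger_force': 0.0, 'finger_gap': 0.9969588606936035}
side [ 0.237 -0.705  0.919] [-132.5, -0.06, -20.79]
top [0.332 0.084 1.205] [-169.29, 0.48, -90.87]
wrist [0.128 0.64  0.372] [163.66, 0.05, 72.42]
cup {'side': [{'point': [173.9, 189.2], 'p': 0.83}, {'point': [195.9, 185.7], 'p': 0.66}], 'top': [{'point': [160.0, 282.7], 'p': 0.86}, {'point': [168.4, 248.3], 'p': 0.68}]}
  tri [ 0.2846 -0.3104  1.0619]
blue_cup {'side': [{'point': [242.6, 176.2], 'p': 0.88}], 
[... 317 characters left out ...]
{'point': [274.5, 216.8], 'p': 0.76}]}
  tri [ 0.2846 -0.3104  1.0619]
lever_knob {'side': [{'point': [303.6, 228.8], 'p': 0.89}, {'point': [273.3, 271.0], 'p': 0.32}], 'top': [{'point': [363.9, 163.1], 'p': 0.78}]}
  tri [ 0.2846 -0.3104  1.0619]
lever {'side': [{'point': [274.4, 272.6], 'p': 0.75}], 'top': [{'point': [350.4, 209.3], 'p': 0.67}, {'point': [362.2, 162.0], 'p': 0.22}]}
  tri [ 0.2846 -0.3104  1.0619]
catch_pivot {'side': [{'point': [280.2, 283.9], 'p': 0.71}], 'top': [{'point': [387.4, 205.7], 'p': 0.84}]}
  tri [ 0.2846 -0.3104  1.0619]
catch_paddle {'side': [{'point': [281.9, 270.6], 'p': 0.92}], 'top': [{'point': [393.7, 205.9], 'p': 0.77}]}
  tri [ 0.2846 -0.3104  1.0619]
```

View pics/a.png

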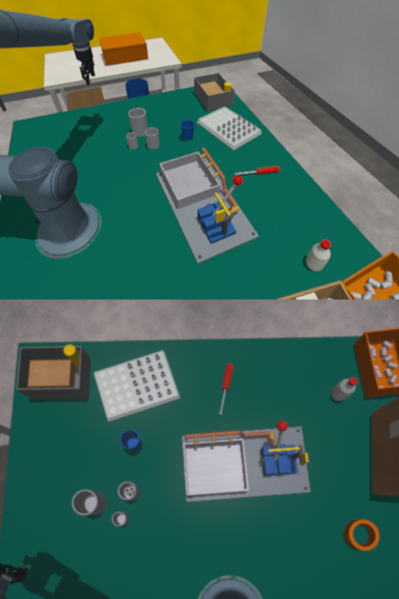

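The side view (top half) and top view (bottom half) show three steel cups. The one holding sleeves is at top-camera px (≈163, 246), with a bigger one to its left and a smaller one nearer the robot. The rotation is given as RPY, so I'll fix the helper.

```bash
sed -i "s/    return c$/    c['rotation']=R.from_euler('xyz',c['rotation'],degrees=True).as_matrix();return c/" h.py
python3 - <<'E'
from h import *
C={n:cap(n) for n in('side','top','wrist')}
for n in C: print(n,C[n]['rotation'].round(2).tolist())
tp=proj(C['wrist'],arm.sense()['position']);print('tcp in wrist',tp)
for t in('cup','blue_cup','pan_in','lever_knob','lever','catch_pivot','catch_paddle','station','screwdriver'):
    r={n:arm.mark_of(n,t) for n in('side','top')}
    for a in r['side'][:3]:
      for b in r['top'][:3]:
        X=tri([C['side'],C['top']],[a['point'],b['point']])
        e=np.linalg.norm(proj(C['top'],X)-b['point'])
        if e<6: print(t,a['p'],b['p'],X.round(4),round(e,1))
for b in arm.mark_of('top','cup'): print(b, atz(C['top'],b['point'],0).round(4))
for b in arm.search_frame('top','cup'): print(b)
for b in arm.search_frame('side','cup'): print(b)
f=C['top']['frame'][:,:,::-1]
a=cv2.resize(f[210:300,80:200],None,fx=4,fy=4,interpolation=cv2.INTER_CUBIC)
b=cv2.resize(f[140:260,320:420],None,fx=3,fy=3,interpolation=cv2.INTER_CUBIC)
c=cv2.resize(C['side']['frame'][220:320,230:330,::-1],None,fx=3,fy=3)
d=cv2.resize(C['side']['frame'][130:200,150:250,::-1],None,fx=3,fy=3)
o=np.zeros((600,800,3),np.uint8);o[:360,:480]=a;o[:360,490:790]=b;o[365:575,:300]=d;o[365:600,490:790]=c[:235];cv2.imwrite('pics/b.png',o)
E
```

```text
side [[0.93, -0.24, 0.26], [-0.35, -0.63, 0.69], [0.0, -0.74, -0.68]]
top [[-0.02, -0.98, 0.19], [-1.0, 0.02, 0.01], [-0.01, -0.19, -0.98]]
wrist [[0.3, 0.91, 0.27], [0.95, -0.29, -0.08], [0.0, 0.28, -0.96]]
tcp in wrist [251.28381246 250.58066277]
cup 0.55 0.97 [ 0.4019  0.3461 -0.017 ] 0.3
cup 0.47 0.64 [ 0.3147  0.3711 -0.0257] 1.5
blue_cup 0.59 0.64 [ 0.5802  0.3399 -0.009 ] 0.9
pan_in 0.72 0.7 [0.4792 0.0425 0.0055] 0.9
lever_knob 0.83 0.52 [ 0.5877 -0.171   0.2016] 0.2
lever 0.53 0.83 [ 0.5015 -0.1714  0.0719] 3.1
catch_pivot 0.82 0.71 [ 0.4925 -0.244   0.1209] 1.1
catch_paddle 0.61 0.6 [ 0.4888 -0.2438  0.1759] 1.7
station 0.61 0.66 [ 0.5016 -0.0664  0.0016] 1.1
screwdriver 0.71 0.58 [ 0.7768 -0.0178  0.0107] 3.1
{'point': [166.8, 248.1], 'p': 0.97} [0.4018 0.3424 0.    ]
{'point': [125.1, 263.1], 'p': 0.75} [0.3623 0.4572 0.    ]
{'point': [157.6, 281.5], 'p': 0.64} [0.311  0.3656 0.    ]
{'box': [90.5, 246.8, 45.5, 26.8], 'p': 0.61}
{'box': [143.0, 272.2, 24.0, 19.2], 'p': 0.55}
{'box': [186.2, 166.0, 15.8, 25.0], 'p': 0.92}
{'box': [161.0, 171.4, 15.6, 19.7], 'p': 0.76}
{'box': [196.7, 192.1, 132.6, 143.8], 'p': 0.73}
{'box': [162.2, 140.4, 30.0, 36.5], 'p': 0.56}
```

View pics/b.png

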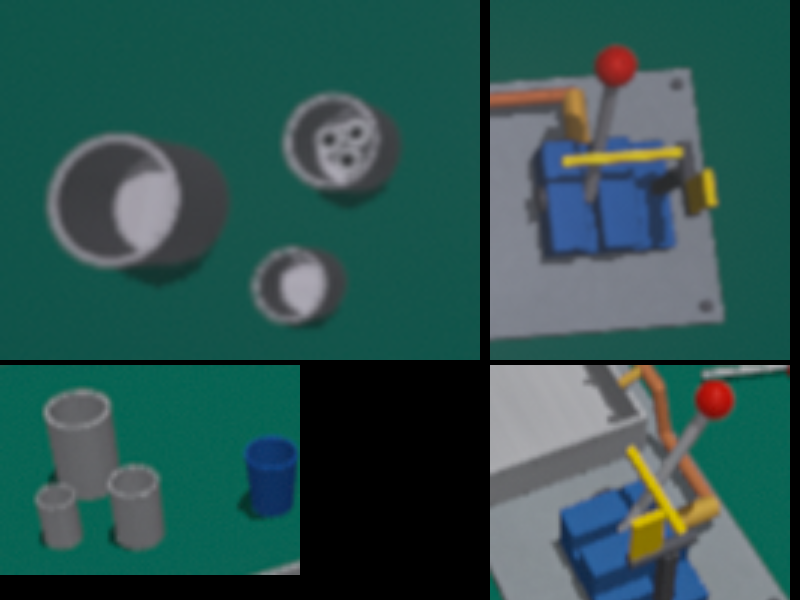

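The crops show sleeves in the middle-size cup, with its rim centre at top px ≈ (162.7, 245). The catch paddle is upright at ≈ (395, 203), with the arm across the lever, and the knob is at ≈ (362, 162). Next I'll fit the station pose and the cup position.

Run:
```python
from h import *
from scipy.optimize import least_squares
C={n:cap(n) for n in('side','top')}
L=dict(station=(0,0,0))
# station-frame points: unknown pan offset (a,b); plate corners
def pts(a,b):
    lv=np.array([a+.01,b-.21,.05]);cp=lv+[-.018,-.07,.07]
    return dict(station=np.zeros(3),pan_in=np.array([a,b,.015]),lever=lv,lever_knob=lv+[.17*np.sin(.5),0,.17*np.cos(.5)],catch_pivot=cp,catch_paddle=cp+[0,0,.055])
obs=[]
for n in C:
    for t in pts(0,0):
        m=arm.mark_of(n,t)
        if m: obs.append((n,t,m[0]['point'],1.))
for px,q in [((386.7,163.3),(.12,-.22,.01)),((397.3,247.3),(-.12,-.22,.01))]: obs.append(('top',q,px,1.))
f=C['top']['frame'].astype(int)
for n in C:
    f=C[n]['frame'].astype(int);m=((f[...,0]>120)&(f[...,1]<70)&(f[...,2]<70)).astype(np.uint8)
    k=cv2.connectedComponentsWithStats(m);kp=[o for o in obs if o[0]==n and o[1]=='lever_knob']
    for s,c in zip(k[2][1:],k[3][1:]):
        if s[4]>15: print(n,'red',s,c.round(1))
def res(p,full=False):
    P=pts(p[3],p[4]);r=[]
    for n,t,px,w in obs:
        X=P[t] if isinstance(t,str) else np.array(t)
        X=R.from_euler('z',p[2]).apply(X)+[p[0],p[1],0]
        r.append((proj(C[n],X)-px)*w)
    return r if full else np.ravel(r)
s=least_squares(res,[.5,-.066,.05,0,.11],loss='soft_l1');p=s.x
print(p.round(4),np.degrees(p[2]))
for o,r in zip(obs,res(p,True)): print(o[0],o[1],np.round(r,1))
for t,X in pts(p[3],p[4]).items(): print(t,(R.from_euler('z',p[2]).apply(X)+[p[0],p[1],0]).round(4))
# cup
g=cv2.cvtColor(C['top']['frame'],cv2.COLOR_RGB2HSV)
def cuppred(x,y,r,h): 
    a=np.linspace(0,2*np.pi,40);return [np.round([proj(C[n],(x+r*np.cos(t),y+r*np.sin(t),z)) for z in(0,h) for t in a],1) for n in C]
print('cup rim->',atz(C['top'],(162.7,245),.085))
masks={}
for n in C:
    hh=cv2.cvtColor(C[n]['frame'],cv2.COLOR_RGB2HSV);masks[n]=hh[...,1]<90
from scipy.ndimage import label
for n,px in(('top',(166,248)),('side',(195,178))):
    l,_=label(masks[n]);k=l[px[1],px[0]];y,x=np.where(l==k);print(n,x.min(),x.max(),y.min(),y.max(),len(x))
for x,y in[(.4018,.342),(.40,.346)]:
    for n,q in zip(C,cuppred(x,y,.03,.085)): print(n,q.min(0),q.max(0))
for n in C:
    for t in('cup','blue_cup'): print(n,t,[(np.round(b['box'],0),b['p']) for b in arm.search_frame(n,t)[:4]])
```

```text
side red [134  61  55  22 786] [160.7  71.5]
side red [329 213  29   9 181] [343.5 217.4]
side red [299 225  12  12 111] [304.7 230.5]
side red [412 308  12  11  93] [417.5 312.5]
side red [442 329  55  37 232] [467.7 348.8]
top red [286  82  12  32 223] [291.7  97.7]
top red [448 100  10  10  76] [452.9 104.2]
top red [357 156  12  11 107] [362.3 161. ]
[ 0.4994 -0.0694  0.0653 -0.0097  0.1079] 3.739753724600779
side station [ 0.  -3.3]
side pan_in [2.2 1.2]
side lever [0.8 5.3]
side lever_knob [-1.4  1.5]
side catch_pivot [ 1.9 -2.7]
side catch_paddle [-0.6 -0.3]
top station [2.9 1.7]
top pan_in [ 2.5 -1.2]
top lever [ 3.8 -0.7]
top lever_knob [-1.6  0.3]
top catch_pivot [-1.3  0.9]
top catch_paddle [-2.4  1.8]
top (0.12, -0.22, 0.01) [-0.9 -0.5]
top (-0.12, -0.22, 0.01) [ 0.4 -0.2]
station [ 0.4994 -0.0694  0.    ]
pan_in [0.4827 0.0377 0.015 ]
lever [ 0.5064 -0.1712  0.05  ]
lever_knob [ 0.5877 -0.1659  0.1992]
catch_pivot [ 0.493  -0.2422  0.12  ]
catch_paddle [ 0.493  -0.2422  0.175 ]
cup rim-> [0.40508925 0.33503786 0.085     ]
top 150 179 233 257 589
side 162 204 138 191 1381
side [184.5 162.4] [203.1 190.2]
top [148.4 234.7] [177.7 259. ]
side [183.8 161.9] [202.4 189.7]
top [146.9 235.5] [176.2 259.7]
side cup [(array([184., 165.,  18.,  29.]), 0.76), (array([164., 141.,  27.,  35.]), 0.67), (array([164., 168.,  12.,  24.]), 0.59)]
side blue_cup [(array([230., 155.,  20.,  24.]), 0.59)]
top cup [(array([ 93., 244.,  44.,  31.]), 0.7), (array([152., 233.,  29.,  26.]), 0.65), (array([142., 275.,  26.,  16.]), 0.63), (array([350., 159.,  19.,  48.]), 0.31)]
top blue_cup [(array([153., 169.,  29.,  24.]), 0.63)]
```

```bash
python3 -m jog '[0,0,-3,0,0,0.18,1, 0,0,0,0,0,0.18,1, 0,0,0,0,0,0.18,1,0,0,0,0,0,0.18,1]'; python3 -c "
from h import *;print(arm.sense()['joints'].round(2))"
```

```text
clock: 3.55
position: [0.1969, 0.6195, 0.2552]
eef_rot: [180.0, -0.0, 120.8]
ft_force: [0.3, -0.3, 0.5]
finger_gap: 0.997
finger_force: 0.0
[62.39 12.74 87.62  0.   79.63 31.62]
```

```bash
cat >> h.py <<'E'
def ori(head,down,roll=0):
    "tool heading azimuth, angle below horizon (deg), tool y level, x up-ish; then roll about tool z"
    return R.from_euler('ZYZ',[head,90+down,180],degrees=True)*R.from_euler('z',roll,degrees=True)
def plan(pos,Rt,n,p0=None,R0=None,g=1):
    s=arm.sense();p0=s['position'] if p0 is None else np.array(p0);R0=R0 or R.from_euler('xyz',s['eef_rot'],degrees=True)
    w=(R0.inv()*Rt).as_rotvec()/n;d=(np.array(pos)-p0)/n*100
    print('n',n,'rot/row',w.round(4))
    q=R0
    for i in range(n):
        print(q.inv().apply(d).round(2).tolist());q=q*R.from_rotvec(w)
E
python3 - <<'E'
from h import *
# check ori convention
for a in (60,): print(ori(a,30).as_matrix().round(2).tolist())
plan([.345,.235,.22],ori(60,90),8)
plan([.345,.235,.12],ori(60,30),7,[.345,.235,.22],ori(60,90))
E
```

```text
[[0.25, 0.87, 0.43], [0.43, -0.5, 0.75], [0.87, 0.0, -0.5]]
n 8 rot/row [ 0.     -0.      0.1326]
[-5.08, -0.87, 0.44]
[-5.15, -0.19, 0.44]
[-5.13, 0.49, 0.44]
[-5.02, 1.17, 0.44]
[-4.82, 1.82, 0.44]
[-4.54, 2.44, 0.44]
[-4.17, 3.02, 0.44]
[-3.74, 3.54, 0.44]
n 7 rot/row [-0.      0.1496  0.    ]
[-0.0, -0.0, 1.43]
[-0.21, -0.0, 1.41]
[-0.42, -0.0, 1.37]
[-0.62, -0.0, 1.29]
[-0.8, -0.0, 1.18]
[-0.97, -0.0, 1.05]
[-1.12, -0.0, 0.89]
```

```bash
python3 -m jog '[-5.08,-0.87,0.44,0,0,0.1326,1, -5.15,-0.19,0.44,0,0,0.1326,1, -5.13,0.49,0.44,0,0,0.1326,1, -5.02,1.17,0.44,0,0,0.1326,1, -4.82,1.82,0.44,0,0,0.1326,1, -4.54,2.44,0.44,0,0,0.1326,1, -4.17,3.02,0.44,0,0,0.1326,1, -3.74,3.54,0.44,0,0,0.1326,1, 0,0,1.43,0,0.15,0,1, -0.21,0,1.41,0,0.15,0,1, -0.42,0,1.37,0,0.15,0,1, -0.62,0,1.29,0,0.15,0,1, -0.8,0,1.18,0,0.15,0,1, -0.97,0,1.05,0,0.15,0,1, -1.12,0,0.89,0,0.15,0,1, 0,0,0,0,0,0,1]'
python3 - <<'E'
from h import *
print(arm.sense()['joints'].round(2))
plan([.405,.337,.050],ori(60,30),6)
E
```

```text
clock: 5.55
position: [0.4015, 0.2492, 0.124]
eef_rot: [-177.0, -58.4, 58.9]
ft_force: [0.1, 0.1, 0.4]
finger_gap: 1.003
finger_force: 0.0
[-11.84 -15.03 145.39  73.14  59.03 -29.37]
n 6 rot/row [-0.006   0.0045 -0.0017]
[-0.38, -0.61, 1.77]
[-0.39, -0.62, 1.77]
[-0.39, -0.64, 1.76]
[-0.4, -0.65, 1.76]
[-0.41, -0.66, 1.75]
[-0.41, -0.67, 1.75]
```

Run:
```python
from h import *
plan([.4405,.239,.13],ori(110,30),6)
```

```text
n 6 rot/row [ 0.1191  0.0023 -0.0759]
[0.18, 0.65, 0.08]
[0.13, 0.67, -0.0]
[0.08, 0.67, -0.08]
[0.03, 0.66, -0.16]
[-0.02, 0.64, -0.24]
[-0.06, 0.6, -0.31]
```

```bash
python3 -m jog '[0.18,0.65,0.08,0.119,0.002,-0.076,1, 0.13,0.67,0,0.119,0.002,-0.076,1, 0.08,0.67,-0.08,0.119,0.002,-0.076,1, 0.03,0.66,-0.16,0.119,0.002,-0.076,1, -0.02,0.64,-0.24,0.119,0.002,-0.076,1, -0.06,0.6,-0.31,0.119,0.002,-0.076,1, 0,0,0,0,0,0,1]'
python3 - <<'E'
from h import *
print(arm.sense()['joints'].round(2))
h=ori(110,30).apply([0,0,1])
plan(np.array([.405,.337,.050])-.1*h,ori(110,30),2)
cs={n:cap(n,n+'3.png') for n in('side','wrist')}
f=cs['wrist']['frame'][:,:,::-1]; a=cs['side']['frame'][110:270,130:330,::-1]
o=np.zeros((384,1024-224,3),np.uint8);o[:,:400]=cv2.resize(f,(400,384));o[:320,400:]=cv2.resize(a,(400,320));cv2.imwrite('pics/c.png',o)
for z in (0,.085): print(proj(cs['wrist'],(.405,.337,z)))
print([(b['point'],b['p']) for b in arm.mark_of('wrist','cup')])
E
```

```text
clock: 6.42
position: [0.4434, 0.24, 0.1351]
eef_rot: [178.7, -59.3, 111.3]
ft_force: [0.1, 0.5, -0.2]
finger_gap: 1.0
finger_force: 0.0
[ -9.27  15.07 114.16  48.74  90.09 -48.15]
n 2 rot/row [0.0013 0.0057 0.0057]
[-1.06, -0.16, 1.65]
[-1.07, -0.15, 1.65]
[248.4258324  236.49161018]
[249.07646884 173.7346752 ]
[([179.4, 193.8], 0.91), ([254.9, 147.8], 0.8), ([247.6, 236.7], 0.66)]
```

View pics/c.png

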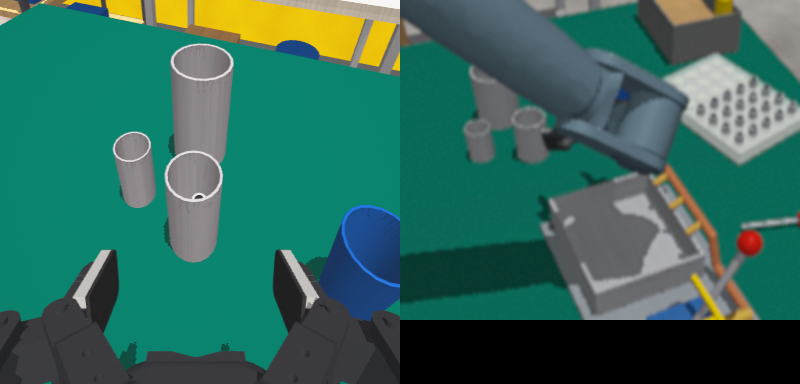

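The wrist view shows the steel cup with a sleeve visible inside, centred between the fingers (col ≈ 248, as predicted). The neighbouring cups are clear of the fingers. I'll advance and grip.

```bash
python3 -m jog '[-1.06,-0.16,1.65,0,0.006,0.006,1, -1.06,-0.16,1.65,0,0.006,0.006,1, 0,0,2,0,0,0,1, 0,0,2,0,0,0,1, 0,0,2,0,0,0,1, 0,0,2,0,0,0,1, 0,0,2,0,0,0,1, 0,0,0,0,0,0,1, 0,0,0,0,0,0,0,0,0,0,0,0,0,-0.5,0,0,0,0,0,0,-1,0,0,0,0,0,0,-1,0,0,0,0,0,0,-1]' 50; python3 -m jog '[0,0,0,0,0,0,-1,0,0,0,0,0,0,-1]'
python3 - <<'E'
from h import *
print(arm.sense()['joints'].round(2))
E
```

```text
clock: 8.2
position: [0.4039, 0.3372, 0.0494]
eef_rot: [-180.0, -60.4, 109.7]
ft_force: [1.5, -2.7, 6.5]
finger_gap: 0.637
finger_force: 51.7
clock: 8.45
position: [0.4039, 0.3372, 0.0495]
eef_rot: [-180.0, -60.4, 109.7]
ft_force: [1.1, -2.9, 5.6]
finger_gap: 0.641
finger_force: 51.8
[  1.37  23.87 116.3   57.42  78.24 -51.62]
```

```bash
python3 -m jog '[0.87,0,-0.5,0,0,0,-1, 1.73,0,-1,0,0,0,-1, 2.6,0,-1.5,0,0,0,-1, 2.6,0,-1.5,0,0,0,-1, 2.6,0,-1.5,0,0,0,-1, 0.5,0,-0.3,0,0,0,-1,0,0,0,0,0,0,-1]'
python3 - <<'E'
from h import *
s=arm.sense();print(s['joints'].round(2),s['finger_gap'])
plan([.462,.036,.16],ori(70,15),9)
for r in (0,60,90,110,130,150,165):
    T=ori(70,15,r);u=T*ori(70,15).inv()  # rotates cup
    print(r,u.apply([0,0,1]).round(2))
E
```

```text
clock: 9.32
position: [0.403, 0.3364, 0.1737]
eef_rot: [-179.8, -60.3, 109.6]
ft_force: [-0.5, -0.4, -3.5]
finger_gap: 0.641
finger_force: 52.4
[  1.33   8.19 117.58  55.61  86.24 -39.42] 0.6414231987137102
n 9 rot/row [-0.0717  0.0275  0.0292]
[-1.8, -0.51, -2.84]
[-1.73, -0.26, -2.92]
[-1.66, 0.01, -2.98]
[-1.57, 0.27, -3.01]
[-1.47, 0.53, -3.02]
[-1.37, 0.79, -3.02]
[-1.26, 1.04, -2.99]
[-1.15, 1.29, -2.94]
[-1.03, 1.53, -2.87]
0 [0. 0. 1.]
60 [ 0.74 -0.4   0.53]
90 [ 0.82 -0.57  0.07]
110 [ 0.74 -0.63 -0.25]
130 [ 0.55 -0.64 -0.53]
150 [ 0.29 -0.6  -0.74]
165 [ 0.07 -0.55 -0.83]
```

```bash
python3 -m jog '[-1.8,-0.51,-2.84,-0.072,0.0275,0.029,-1, -1.73,-0.26,-2.92,-0.072,0.0275,0.029,-1, -1.66,0.01,-2.98,-0.072,0.0275,0.029,-1, -1.57,0.27,-3.01,-0.072,0.0275,0.029,-1, -1.47,0.53,-3.02,-0.072,0.0275,0.029,-1, -1.37,0.79,-3.02,-0.072,0.0275,0.029,-1, -1.26,1.04,-2.99,-0.072,0.0275,0.029,-1, -1.15,1.29,-2.94,-0.072,0.0275,0.029,-1, -1.03,1.53,-2.87,-0.072,0.0275,0.029,-1,0,0,0,0,0,0,-1]'
python3 - <<'E'
from h import *
s=arm.sense();print(s['joints'].round(2))
u=ori(110,30.4).inv().apply([0,0,1])
plan([.462,.036,.145],ori(70,10,60),8)
for r in (60,90,110,130,150,165):print(r,ori(70,10,r).apply(u).round(2))
plan([.462,.036,.14],ori(70,10,160),12,[.462,.036,.145],ori(70,10,60))
cap('side','side4.png')
E
```

```text
clock: 10.58
position: [0.4623, 0.0347, 0.159]
eef_rot: [-179.9, -75.1, 69.6]
ft_force: [0.0, 0.6, -3.0]
finger_gap: 0.636
finger_force: 53.5
[-43.59   9.77 127.28  62.92  94.15 -51.11]
n 8 rot/row [0.0062 0.0092 0.1306]
[-0.17, -0.01, 0.06]
[-0.17, 0.01, 0.06]
[-0.16, 0.03, 0.06]
[-0.16, 0.06, 0.05]
[-0.15, 0.08, 0.05]
[-0.14, 0.1, 0.05]
[-0.13, 0.11, 0.05]
[-0.11, 0.13, 0.05]
60 [ 0.56 -0.65  0.51]
90 [ 0.64 -0.76  0.09]
110 [ 0.57 -0.79 -0.2 ]
130 [ 0.42 -0.78 -0.46]
150 [ 0.19 -0.74 -0.65]
165 [-0.01 -0.68 -0.73]
n 12 rot/row [0.     0.     0.1454]
[-0.02, 0.04, 0.01]
[-0.02, 0.04, 0.01]
[-0.01, 0.04, 0.01]
[-0.0, 0.04, 0.01]
[0.0, 0.04, 0.01]
[0.01, 0.04, 0.01]
[0.01, 0.04, 0.01]
[0.02, 0.04, 0.01]
[0.02, 0.03, 0.01]
[0.03, 0.03, 0.01]
[0.03, 0.02, 0.01]
[0.04, 0.02, 0.01]
```

View pics/side4.png

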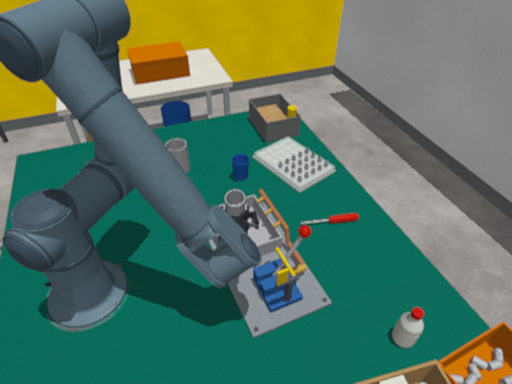

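The side view shows the cup upright over the pan at px ≈ (235, 198), with the wrist just ahead of the valve block. I'll shift 4 cm left, then roll to pour.

Run:
```python
from h import *
plan([.455,.08,.145],ori(70,10,60),8)
plan([.455,.08,.145],ori(70,5,165),14,[.455,.08,.145],ori(70,10,60))
```

```text
n 8 rot/row [0.0059 0.0094 0.1307]
[-0.05, -0.27, 0.52]
[-0.09, -0.26, 0.52]
[-0.12, -0.24, 0.52]
[-0.16, -0.22, 0.52]
[-0.19, -0.2, 0.52]
[-0.22, -0.17, 0.52]
[-0.24, -0.13, 0.52]
[-0.26, -0.1, 0.51]
n 14 rot/row [ 0.0067 -0.0028  0.1308]
[0.0, 0.0, 0.0]
[0.0, 0.0, 0.0]
[0.0, 0.0, 0.0]
[0.0, 0.0, 0.0]
[0.0, 0.0, 0.0]
[0.0, 0.0, 0.0]
[0.0, 0.0, 0.0]
[0.0, 0.0, 0.0]
[0.0, 0.0, 0.0]
[0.0, 0.0, 0.0]
[0.0, 0.0, 0.0]
[0.0, 0.0, 0.0]
[0.0, 0.0, 0.0]
[0.0, 0.0, 0.0]
```

```bash
python3 -m jog '[-0.05,-0.27,0.52,0.006,0.009,0.131,-1, -0.09,-0.26,0.52,0.006,0.009,0.131,-1, -0.12,-0.24,0.52,0.006,0.009,0.131,-1, -0.16,-0.22,0.52,0.006,0.009,0.131,-1, -0.19,-0.2,0.52,0.006,0.009,0.131,-1, -0.22,-0.17,0.52,0.006,0.009,0.131,-1, -0.24,-0.13,0.52,0.006,0.009,0.131,-1, -0.26,-0.1,0.51,0.006,0.009,0.131,-1, 0,0,0,0.007,-0.003,0.131,-1, 0,0,0,0.007,-0.003,0.131,-1, 0,0,0,0.007,-0.003,0.131,-1, 0,0,0,0.007,-0.003,0.131,-1]' && python3 -m jog '[0,0,0,0.007,-0.003,0.131,-1, 0,0,0,0.007,-0.003,0.131,-1, 0,0,0,0.007,-0.003,0.131,-1, 0,0,0,0.007,-0.003,0.131,-1, 0,0,0,0.007,-0.003,0.131,-1, 0,0,0,0.007,-0.003,0.131,-1, 0,0,0,0.007,-0.003,0.131,-1, 0,0,0,0.007,-0.003,0.131,-1, 0,0,0,0.007,-0.003,0.131,-1, 0,0,0,0.007,-0.003,0.131,-1,0,0,0,0,0,0,-1,0,0,0,0,0,0,-1,0,0,0,0,0,0,-1]'
python3 - <<'E'
from h import *
s=arm.sense();print(s['joints'].round(2))
a=cap('top')['frame'][100:300,180:420];b=cap('side')['frame'][150:320,150:350]
o=np.zeros((600,600,3),np.uint8);o[:300,:360]=cv2.resize(a,(360,300));o[300:600,:353]=cv2.resize(b,(353,300))
cv2.imwrite('pics/e.png',o[:,:360,::-1])
E
```

```text
clock: 12.12
position: [0.4549, 0.0817, 0.1457]
eef_rot: [-98.8, 0.5, -18.7]
ft_force: [0.3, -0.9, -2.3]
finger_gap: 0.64
finger_force: 53.2
clock: 13.75
position: [0.4554, 0.0805, 0.1462]
eef_rot: [-108.2, 74.4, -37.3]
ft_force: [-0.2, 0.3, -2.0]
finger_gap: 0.64
finger_force: 53.1
[-40.24  16.74 128.99  70.22  97.28 107.25]
```

View pics/e.png

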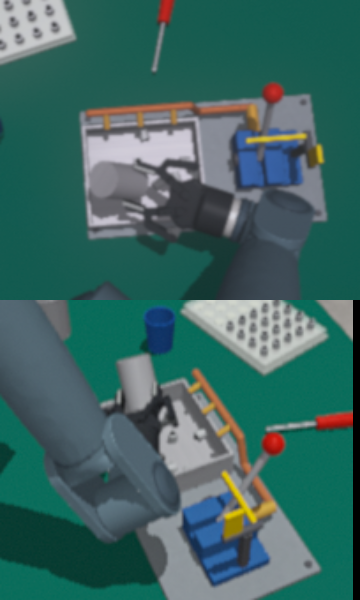

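The cup is inverted over the pan and sleeves are visible in it. I'll shake it, then retreat upright and count.

```bash
python3 -m jog '[1.5,0,0,0,0,0,-1,-1.5,0,0,0,0,0,-1,1.5,0,0,0,0,0,-1,-1.5,0,0,0,0,0,-1,0,0,0,0,0,0,-1,0,0,0,0,0,0,-1]';python3 - <<'E'
from h import *
s=arm.sense();u=ori(110,30.4).inv().apply([0,0,1])
q=R.from_euler('xyz',s['eef_rot'],degrees=True);print(q.apply(u))
# unroll with rise, to heading 90 level cup (30 down)
plan([.45,.1,.20],ori(80,30,70),9)
plan([.44,.22,.17],ori(100,30),7,[.45,.1,.2],ori(80,30,70))
E
```

```text
clock: 14.6
position: [0.4556, 0.0802, 0.1461]
eef_rot: [-108.3, 74.4, -37.5]
ft_force: [-0.4, 0.8, -1.5]
finger_gap: 0.639
finger_force: 53.0
[ 0.0133566  -0.6156828  -0.78788088]
n 9 rot/row [-0.0583  0.0072 -0.1865]
[-0.63, -0.03, 0.14]
[-0.61, -0.15, 0.13]
[-0.57, -0.27, 0.11]
[-0.51, -0.38, 0.09]
[-0.43, -0.47, 0.06]
[-0.34, -0.54, 0.03]
[-0.23, -0.6, -0.01]
[-0.12, -0.63, -0.05]
[0.0, -0.64, -0.08]
n 7 rot/row [ 0.0384 -0.0269 -0.198 ]
[-0.25, -0.58, 1.65]
[-0.1, -0.55, 1.68]
[0.05, -0.49, 1.7]
[0.19, -0.4, 1.72]
[0.3, -0.29, 1.72]
[0.39, -0.15, 1.72]
[0.45, -0.0, 1.71]
```

```bash
python3 - <<'E'
from h import *
plan([.45,.1,.21],ori(80,30,70),11)
E
python3 - <<'E'
from h import *
plan([.405,.335,.12],ori(110,30.4),10,[.45,.1,.21],ori(80,30,70))
E
```

```text
n 11 rot/row [-0.0477  0.0059 -0.1526]
[-0.6, -0.05, 0.1]
[-0.59, -0.14, 0.09]
[-0.56, -0.23, 0.08]
[-0.52, -0.32, 0.07]
[-0.46, -0.4, 0.05]
[-0.4, -0.46, 0.02]
[-0.32, -0.52, -0.0]
[-0.24, -0.56, -0.03]
[-0.15, -0.59, -0.06]
[-0.06, -0.6, -0.09]
[0.03, -0.6, -0.12]
n 10 rot/row [ 0.0401 -0.029  -0.1462]
[-0.68, -0.61, 2.39]
[-0.53, -0.6, 2.43]
[-0.37, -0.57, 2.46]
[-0.22, -0.51, 2.5]
[-0.08, -0.43, 2.52]
[0.05, -0.33, 2.53]
[0.17, -0.21, 2.54]
[0.26, -0.08, 2.54]
[0.34, 0.07, 2.53]
[0.39, 0.22, 2.52]
```

```bash
python3 -m jog '[-0.6,-0.05,0.1,-0.048,0.006,-0.153,-1, -0.59,-0.14,0.09,-0.048,0.006,-0.153,-1, -0.56,-0.23,0.08,-0.048,0.006,-0.153,-1, -0.52,-0.32,0.07,-0.048,0.006,-0.153,-1, -0.46,-0.4,0.05,-0.048,0.006,-0.153,-1, -0.4,-0.46,0.02,-0.048,0.006,-0.153,-1, -0.32,-0.52,0,-0.048,0.006,-0.153,-1, -0.24,-0.56,-0.03,-0.048,0.006,-0.153,-1, -0.15,-0.59,-0.06,-0.048,0.006,-0.153,-1, -0.06,-0.6,-0.09,-0.048,0.006,-0.153,-1, 0.03,-0.6,-0.12,-0.048,0.006,-0.153,-1]' && python3 -m jog '[-0.68,-0.61,2.39,0.04,-0.029,-0.146,-1, -0.53,-0.6,2.43,0.04,-0.029,-0.146,-1, -0.37,-0.57,2.46,0.04,-0.029,-0.146,-1, -0.22,-0.51,2.5,0.04,-0.029,-0.146,-1, -0.08,-0.43,2.52,0.04,-0.029,-0.146,-1, 0.05,-0.33,2.53,0.04,-0.029,-0.146,-1, 0.17,-0.21,2.54,0.04,-0.029,-0.146,-1, 0.26,-0.08,2.54,0.04,-0.029,-0.146,-1, 0.34,0.07,2.53,0.04,-0.029,-0.146,-1, 0.39,0.22,2.52,0.04,-0.029,-0.146,-1,0,0,0,0,0,0,-1]'
python3 - <<'E'
from h import *
s=arm.sense();print(s['joints'].round(2))
plan([.405,.335,.052],ori(109.7,30.4),5)
a=cap('top')['frame'][150:300,120:280]
cv2.imwrite('pics/f.png',cv2.resize(a,(640,600),interpolation=cv2.INTER_CUBIC)[:,:,::-1])
E
```

```text
clock: 15.98
position: [0.4495, 0.1002, 0.2101]
eef_rot: [-121.9, -17.6, 0.6]
ft_force: [-0.3, -0.3, -1.1]
finger_gap: 0.636
finger_force: 53.1
clock: 17.35
position: [0.4037, 0.3357, 0.1184]
eef_rot: [-179.8, -59.4, 110.0]
ft_force: [0.2, 0.2, -1.3]
finger_gap: 0.64
finger_force: 53.3
[  1.51  14.46 117.42  55.37  82.24 -44.51]
n 5 rot/row [-0.0014  0.0008  0.0005]
[-1.15, 0.02, 0.66]
[-1.15, 0.02, 0.66]
[-1.16, 0.02, 0.66]
[-1.16, 0.02, 0.66]
[-1.16, 0.02, 0.65]
```

View pics/f.png

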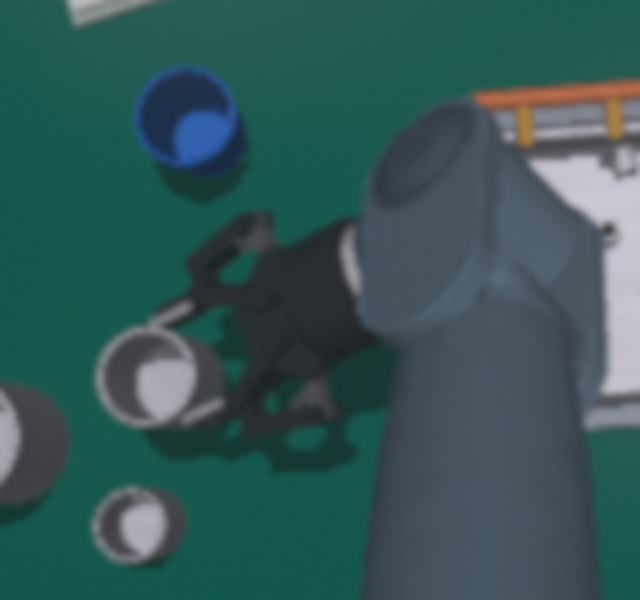

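The cup is empty, with the bare floor visible at crop (165, 390). I'll set it down, release and back off.

```bash
python3 -m jog '[-1.15,0,0.66,0,0.001,0,-1, -1.15,0,0.66,0,0.001,0,-1, -1.15,0,0.66,0,0.001,0,-1, -1.15,0,0.66,0,0,0,-1, -1.1,0,0.63,0,0,0,-1,0,0,0,0,0,0,-1, -0.13,0,0.08,0,0,0,-1,0,0,0,0,0,0,-1]' && python3 -c "from h import *;s=arm.sense();print(s['position'],s['ft_force'])"
```

```text
clock: 18.4
position: [0.4054, 0.334, 0.0522]
eef_rot: [179.9, -59.5, 110.1]
ft_force: [0.7, -0.1, -0.8]
finger_gap: 0.637
finger_force: 53.3
[0.40537432 0.33402894 0.0522146 ] [ 0.67660951 -0.09399692 -0.8288879 ]
```

```bash
python3 -m jog '[-0.17,0,0.1,0,0,0,-1,0,0,0,0,0,0,-1]'; python3 -m jog '[-0.05,0,0.03,0,-0.012,0,-1,0,0,0,0,0,0,-1]'
```

```text
clock: 18.65
position: [0.4052, 0.334, 0.0501]
eef_rot: [179.9, -59.5, 110.0]
ft_force: [-0.3, 0.3, -1.9]
finger_gap: 0.643
finger_force: 53.3
clock: 18.9
position: [0.4053, 0.3341, 0.0498]
eef_rot: [179.9, -58.8, 110.1]
ft_force: [-0.8, -1.1, 1.4]
finger_gap: 0.641
finger_force: 53.5
```

```bash
python3 -m jog '[0,0,0,0,0.028,0,-1,0,0,0,0,0,0,-1]'; python3 -m jog '[-0.05,0,0.03,0,0,0,-1,0,0,0,0,0,0,-0.2,0,0,0,0,0,0,0.3,0,0,0,0,0,0,0.6,0,0,0,0,0,0,1,0,0,0,0,0,0,1,0,0,0,0,0,0,1]'
```

```text
clock: 19.15
position: [0.4054, 0.334, 0.0495]
eef_rot: [180.0, -60.5, 109.9]
ft_force: [1.1, 0.5, 3.2]
finger_gap: 0.637
finger_force: 53.5
clock: 20.02
position: [0.4049, 0.334, 0.0486]
eef_rot: [180.0, -60.4, 110.0]
ft_force: [-0.5, -0.2, -0.6]
finger_gap: 1.004
finger_force: 0.0
```

```bash
python3 -m jog '[0,0,-1,0,0,0,1,0,0,-2.5,0,0,0,1,0,0,-3,0,0,0,1,0,0,-3,0,0,0,1,0,0,-3,0,0,0,0,2,0,-3,0,0,0,-1,3,0,-3,0,0,0,-1,0,0,0,0,0,0,-1]'
python3 - <<'E'
from h import *
s=arm.sense();print(s['joints'].round(2))
plan([.445,-.06,.30],ori(30,60),10)
plan([.43,-.195,.27],ori(3.7,60),5,[.445,-.06,.30],ori(30,60))
C=cap('side');a=C['frame'][120:240,130:280];cv2.imwrite('pics/g.png',cv2.resize(a,(600,480))[:,:,::-1])
E
```

```text
clock: 21.02
position: [0.454, 0.2045, 0.1864]
eef_rot: [179.2, -60.2, 110.6]
ft_force: [-0.1, 0.2, -0.5]
finger_gap: 0.14
finger_force: 0.0
[-13.16  11.07 112.5   47.26  96.73 -45.61]
n 10 rot/row [-0.0994 -0.0443  0.0998]
[-0.23, -0.98, -2.7]
[-0.43, -0.67, -2.77]
[-0.61, -0.34, -2.79]
[-0.75, 0.0, -2.78]
[-0.85, 0.36, -2.73]
[-0.92, 0.71, -2.64]
[-0.94, 1.06, -2.51]
[-0.93, 1.4, -2.34]
[-0.87, 1.71, -2.15]
[-0.78, 2.0, -1.93]
n 5 rot/row [-0.0459 -0.      0.0795]
[-1.69, 2.19, -0.29]
[-1.51, 2.33, -0.18]
[-1.32, 2.45, -0.07]
[-1.13, 2.54, 0.04]
[-0.92, 2.62, 0.16]
```

View pics/g.png

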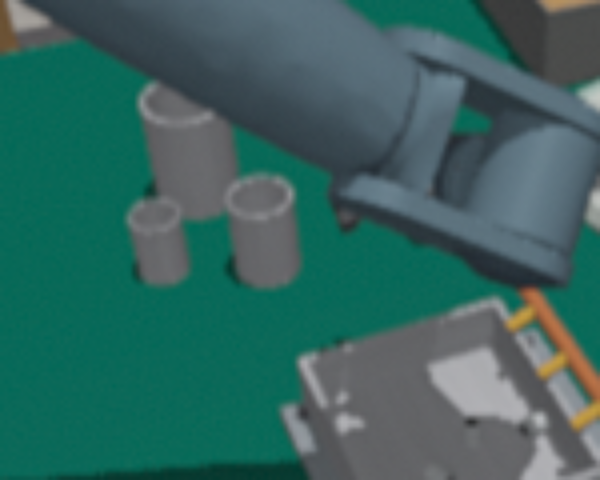

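The steel cup stands upright at its spot (crop ≈ (265, 230)). Next I'll go to the left of the paddle.

```bash
python3 -m jog '[-0.23,-0.98,-2.7,-0.099,-0.044,0.1,-1, -0.43,-0.67,-2.77,-0.099,-0.044,0.1,-1, -0.61,-0.34,-2.79,-0.099,-0.044,0.1,-1, -0.75,0,-2.78,-0.099,-0.044,0.1,-1, -0.85,0.36,-2.73,-0.099,-0.044,0.1,-1, -0.92,0.71,-2.64,-0.099,-0.044,0.1,-1, -0.94,1.06,-2.51,-0.099,-0.044,0.1,-1, -0.93,1.4,-2.34,-0.099,-0.044,0.1,-1, -0.87,1.71,-2.15,-0.099,-0.044,0.1,-1, -0.78,2,-1.93,-0.099,-0.044,0.1,-1, -1.69,2.19,-0.29,-0.046,0,0.08,-1, -1.51,2.33,-0.18,-0.046,0,0.08,-1, -1.32,2.45,-0.07,-0.046,0,0.08,-1, -1.13,2.54,0.04,-0.046,0,0.08,-1, -0.92,2.62,0.16,-0.046,0,0.08,-1, 0,0,0,0,0,0,-1]'
python3 - <<'E'
from h import *
s=arm.sense();print(s['joints'].round(2))
plan([.482,-.195,.167],ori(3.7,60),5)
C={n:cap(n) for n in('side','top')}
for n in C: f=C[n]['frame'][:,:,::-1];cv2.imwrite(f'pics/{n}5.png',f)
for t in ('catch_paddle','catch_pivot','lever_knob'):
  r=[arm.mark_of(n,t) for n in C]
  if all(r):print(t,[x[0]['p'] for x in r],tri(list(C.values()),[x[0]['point'] for x in r]).round(4))
g=C['top']['frame']
hs=cv2.cvtColor(g,cv2.COLOR_RGB2HSV)
m=cv2.inRange(hs,(22,150,100),(32,255,255));k=cv2.connectedComponentsWithStats(m)
for st,c in zip(k[2][1:],k[3][1:]):
    if st[4]>8: print(st,c.round(1),atz(C['top'],c,.175).round(4))
E
```

```text
clock: 23.08
position: [0.4283, -0.1939, 0.2637]
eef_rot: [-179.3, -29.3, 3.4]
ft_force: [-0.6, 0.1, 0.2]
finger_gap: 0.001
finger_force: 0.0
[-52.16 -29.55 127.88  26.45  66.98  26.98]
n 5 rot/row [-0.0017  0.0024 -0.0011]
[-0.01, 0.11, 2.21]
[-0.02, 0.11, 2.21]
[-0.02, 0.1, 2.21]
[-0.03, 0.1, 2.21]
[-0.04, 0.1, 2.21]
catch_paddle [0.95, 0.86] [ 0.4867 -0.2426  0.1741]
catch_pivot [0.82, 0.87] [ 0.4934 -0.2384  0.1109]
lever_knob [0.71, 0.58] [ 0.5304 -0.0612  0.1148]
[ 81  58  17  15 191] [88.7 65. ] [0.8661 0.5186 0.175 ]
[345 189  39   6  94] [363.3 191.8] [ 0.5202 -0.1709  0.175 ]
[390 197   5  12  49] [392.2 202.4] [ 0.493 -0.239  0.175]
```

```bash
python3 -m jog '[-0.01,0.11,2.21,0,0.002,0,-1, -0.02,0.1,2.21,0,0.002,0,-1, -0.02,0.1,2.21,0,0.002,0,-1, -0.03,0.1,2.21,0,0.002,0,-1, -0.04,0.1,2.21,0,0.002,0,-1, 0,0,0,0,0,0,-1]'
python3 - <<'E'
from h import *
s=arm.sense();Rt=ori(3.7,60)
y0,z0=-.242,.12
P=s['position']
for c in [(.004,.03),(-.0115,.028),(-.024,.0185),(-.036,.010),(-.048,.002),(-.050,-.005)]:
    T=np.array([.484+(0.0),y0+c[0]+.0145,z0+c[1]+.022]); d=Rt.inv().apply(T-P)*100;print(T.round(3),d.round(2));P=T
f=cap('wrist')['frame'];cv2.imwrite('pics/w5.png',f[:,:,::-1])
E
```

```text
clock: 24.22
position: [0.4825, -0.1938, 0.1677]
eef_rot: [-179.4, -29.9, 3.5]
ft_force: [0.0, -0.4, 0.5]
finger_gap: -0.003
finger_force: 0.0
[ 0.484 -0.223  0.172] [ 0.18  2.97 -0.4 ]
[ 0.484 -0.239  0.17 ] [-0.19  1.55  0.12]
[ 0.484 -0.252  0.16 ] [-0.54  1.25  0.78]
[ 0.484 -0.263  0.152] [-0.49  1.2   0.7 ]
[ 0.484 -0.275  0.144] [-0.47  1.2   0.65]
[ 0.484 -0.277  0.137] [-0.36  0.2   0.6 ]
```

View pics/w5.png

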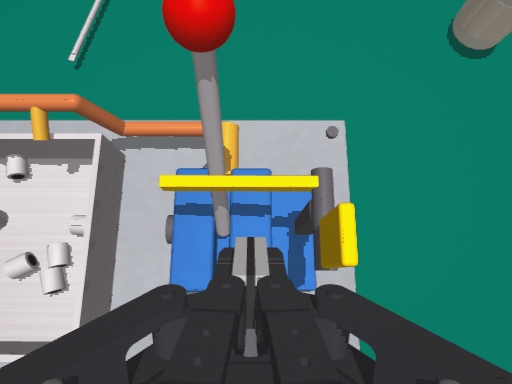

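The wrist view shows the fingertips at (250, 250), left of the paddle at (340, 235), with the lever and knob clear and sleeves lying in the pan. I'll push along the arc.

```bash
python3 -m jog '[0.3,1.5,0,0,0,0,-1, 0.3,1.47,0,0,0,0,-1, -0.1,0.8,0.06,0,0,0,-1, -0.1,0.75,0.06,0,0,0,-1, -0.27,0.65,0.39,0,0,0,-1, -0.27,0.6,0.39,0,0,0,-1, -0.25,0.6,0.35,0,0,0,-1,-0.25,0.6,0.35,0,0,0,-1, -0.24,0.6,0.33,0,0,0,-1, -0.24,0.6,0.33,0,0,0,-1,0,0,0,0,0,0,-1]'; python3 -m jog '[-0.25,0.2,0.43,0,0,0,-1,0,0,0,0,0,0,-1]'
python3 - <<'E'
from h import *
f=cap('wrist')['frame'];cv2.imwrite('pics/w6.png',f[:,:,::-1])
E
```

```text
clock: 25.65
position: [0.4892, -0.276, 0.1423]
eef_rot: [-179.4, -29.9, 3.4]
ft_force: [-0.3, 0.1, 0.2]
finger_gap: -0.001
finger_force: 0.2
clock: 25.9
position: [0.4896, -0.2778, 0.1377]
eef_rot: [-179.5, -30.0, 3.5]
ft_force: [-0.5, -0.2, 0.6]
finger_gap: -0.001
finger_force: 0.2
```

View pics/w6.png

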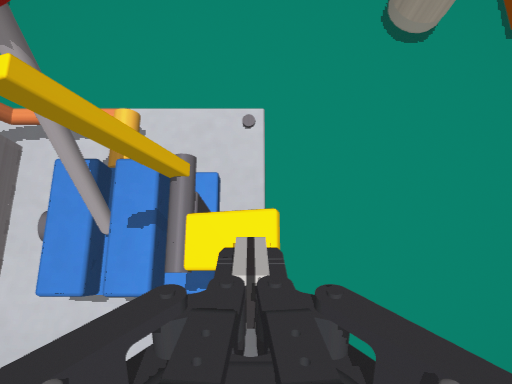

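The paddle has swung right under the fingers at (232, 238), with the arm raised. Now I'll press it down to its stop.

```bash
for i in 1 2 3; do :; done; python3 -m jog '[-0.2,0.1,0.35,0,0,0,-1,0,0,0,0,0,0,-1]'; python3 -m jog '[-0.2,0.1,0.35,0,0,0,-1,0,0,0,0,0,0,-1]'; python3 -m jog '[-0.2,0,0.35,0,0,0,-1,0,0,0,0,0,0,-1]'
```

```text
clock: 26.2
position: [0.49, -0.279, 0.1341]
eef_rot: [-179.5, -30.0, 3.5]
ft_force: [0.1, -0.4, -0.0]
finger_gap: -0.006
finger_force: 0.3
clock: 26.45
position: [0.4901, -0.2801, 0.1301]
eef_rot: [-179.5, -30.0, 3.5]
ft_force: [-0.4, 1.0, 0.4]
finger_gap: -0.004
finger_force: 0.2
clock: 26.7
position: [0.4901, -0.28, 0.1262]
eef_rot: [-179.5, -30.0, 3.5]
ft_force: [-0.7, -0.0, 0.1]
finger_gap: -0.001
finger_force: 0.3
```

Run:
```python
from h import *
C={n:cap(n) for n in('side','top','wrist')}
o=np.zeros((600,800,3),np.uint8)
o[:300,:400]=cv2.resize(C['wrist']['frame'],(400,300))
o[:300,400:]=cv2.resize(C['top']['frame'][140:260,310:470],(400,300),interpolation=cv2.INTER_CUBIC)
o[300:,:400]=cv2.resize(C['side']['frame'][210:330,230:390][:, :],(400,300),interpolation=cv2.INTER_CUBIC)
cv2.imwrite('pics/i.png',o[:,:,::-1])
for t in ('catch_paddle','catch_pivot'):
  r=[arm.mark_of(n,t) for n in ('side','top','wrist')]
  print(t,[x[0] if x else None for x in r])
y0,p=-.242,R.from_euler('z',.065)
for a in (80,90,97.4):
    a=np.radians(a);X=np.array([.492,-.242,.12])+p.apply([0,-.055*np.sin(a),.055*np.cos(a)]);E=np.array([.492,-.242,.12])+p.apply([.039,.105*np.cos(a),.105*np.sin(a)])
    print([proj(C[n],X).round(1) for n in C],[proj(C[n],E).round(1) for n in C])
```

```text
catch_paddle [{'point': [290.7, 300.0], 'p': 0.64}, {'point': [405.5, 203.8], 'p': 0.8}, {'point': [279.2, 240.2], 'p': 0.66}]
catch_pivot [{'point': [280.1, 284.1], 'p': 0.83}, {'point': [386.9, 206.9], 'p': 0.95}, None]
[array([292. , 298.8]), array([409.3, 203.9]), array([284.2, 237.5])] [array([294.4, 247.7]), array([389.7, 183.6]), array([ 5.5, 25.7])]
[array([291.9, 301.2]), array([408.3, 204.5]), array([284.2, 239.6])] [array([298.2, 252.8]), array([397.7, 182.9]), array([80. , 20.3])]
[array([291.6, 302.6]), array([407.2, 204.9]), array([282.1, 241. ])] [array([301.1, 257.2]), array([403.4, 182.5]), array([140.4,  22.8])]
```

View pics/i.png

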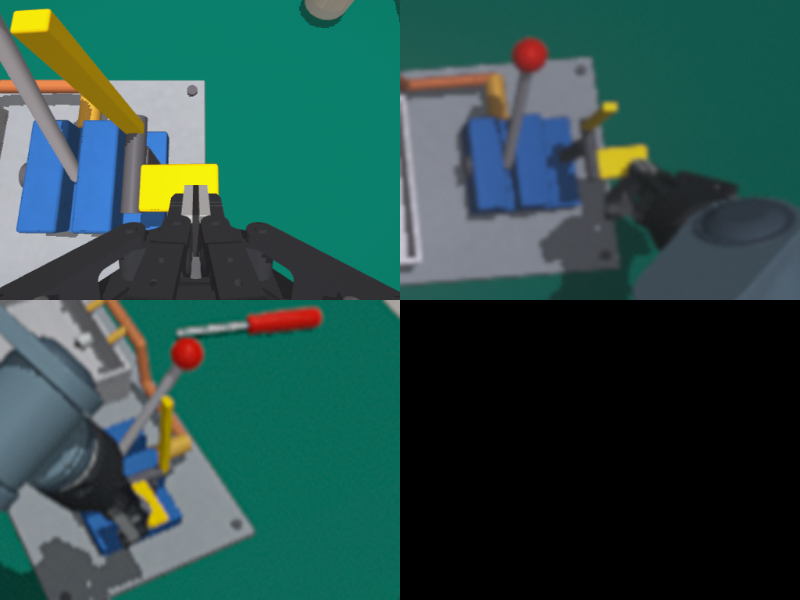

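The views show the arm end at wrist px ≈ (40, 26) and top px ≈ (394, 183), i.e. about 85°. It needs to reach 97°, so I'll keep pressing.

```bash
python3 -m jog '[-0.25,0,0.43,0,0,0,-1,0,0,0,0,0,0,-1]'; python3 -m jog '[-0.15,0,0.26,0,0,0,-1,0,0,0,0,0,0,-1]';  python3 -m jog '[-0.1,0,0.17,0,0,0,-1,0,0,0,0,0,0,-1]'
python3 - <<'E'
from h import *
C={n:cap(n) for n in('top','wrist')}
p=R.from_euler('z',.065)
for a in (90,97.4):
    a=np.radians(a);E=np.array([.492,-.242,.12])+p.apply([.039,.105*np.cos(a),.105*np.sin(a)]);print([proj(C[n],E).round(1) for n in C])
for n in C:
    m=cv2.inRange(cv2.cvtColor(C[n]['frame'],cv2.COLOR_RGB2HSV),(22,120,90),(32,255,255))
    k=cv2.connectedComponentsWithStats(m);print(n,[s.tolist() for s in k[2][1:] if s[4]>8])
E
```

```text
clock: 27.4
position: [0.4901, -0.2801, 0.1212]
eef_rot: [-179.5, -30.0, 3.5]
ft_force: [0.2, -0.3, 0.0]
finger_gap: -0.0
finger_force: 0.2
clock: 27.65
position: [0.4901, -0.2801, 0.1183]
eef_rot: [-179.5, -30.0, 3.5]
ft_force: [0.1, -1.1, 0.6]
finger_gap: 0.002
finger_force: 0.4
clock: 27.9
position: [0.4904, -0.2803, 0.1172]
eef_rot: [-179.6, -30.1, 3.5]
ft_force: [-2.5, 0.2, 6.1]
finger_gap: 0.001
finger_force: 2.7
[array([397.7, 182.9]), array([ 56.1, -11.8])]
[array([403.4, 182.5]), array([124.5,  -8.5])]
top [[81, 58, 17, 16, 208], [97, 79, 4, 8, 12], [384, 180, 22, 11, 55], [389, 199, 19, 13, 172]]
wrist [[86, 0, 96, 167, 7833], [103, 97, 13, 38, 313], [174, 208, 105, 64, 4619]]
```

```bash
python3 -m jog '[-0.1,0,0.17,0,0,0,-1,0,0,0,0,0,0,-1,0,0,0,0,0,0,-1]'
python3 - <<'E'
from h import *
s=arm.sense()
K=np.array([.588,-.167,.199])
P1=[.46,-.277,.22];P2=[.46,-.19,.30]
Rt=ori(3.7,60);plan(P1,Rt,3);plan(P2,Rt,4,P1,Rt)
plan([.585,-.166,.29],ori(3.7,85),5,P2,Rt)
E
```

```text
clock: 28.38
position: [0.4909, -0.2806, 0.1165]
eef_rot: [-179.6, -30.1, 3.6]
ft_force: [-7.1, 3.0, 13.6]
finger_gap: 0.001
finger_force: 6.4
n 3 rot/row [-0.0018 -0.0009 -0.0007]
[0.85, -0.21, -3.49]
[0.85, -0.2, -3.49]
[0.84, -0.19, -3.5]
n 4 rot/row [0. 0. 0.]
[1.12, -2.17, -1.66]
[1.12, -2.17, -1.66]
[1.12, -2.17, -1.66]
[1.12, -2.17, -1.66]
n 5 rot/row [ 0.     -0.0873  0.    ]
[2.09, -0.32, 1.44]
[2.2, -0.32, 1.25]
[2.31, -0.32, 1.05]
[2.39, -0.32, 0.85]
[2.45, -0.32, 0.64]
```

```bash
python3 -m jog '[0.85,-0.2,-3.49,0,0,0,-1, 0.85,-0.2,-3.49,0,0,0,-1, 0.85,-0.2,-3.49,0,0,0,-1, 1.12,-2.17,-1.66,0,0,0,0, 1.12,-2.17,-1.66,0,0,0,0.3, 1.12,-2.17,-1.66,0,0,0,0.3, 1.12,-2.17,-1.66,0,0,0,0.3, 2.09,-0.32,1.44,0,-0.087,0,0.3, 2.2,-0.32,1.25,0,-0.087,0,0.3, 2.31,-0.32,1.05,0,-0.087,0,0.3, 2.39,-0.32,0.85,0,-0.087,0,0.3, 2.45,-0.32,0.64,0,-0.087,0,0.3,0,0,0,0,0,0,0.3]'
python3 - <<'E'
from h import *
s=arm.sense();print(s['joints'].round(2))
C={n:cap(n) for n in('top','wrist','side')}
pp=[];cc=[]
for n in C:
    f=C[n]['frame'];m=cv2.inRange(cv2.cvtColor(f,cv2.COLOR_RGB2HSV),(0,190,90),(6,255,255))|cv2.inRange(cv2.cvtColor(f,cv2.COLOR_RGB2HSV),(174,190,90),(180,255,255))
    k=cv2.connectedComponentsWithStats(m);pr=proj(C[n],(.588,-.167,.199));print(n,pr.round(1),[(s.tolist(),c.round(1).tolist()) for s,c in zip(k[2][1:],k[3][1:]) if s[4]>25 and abs(c-pr).max()<60])
print(tri([C['top'],C['side']],[(362.3,161),(304.7,230.5)]))
plan([.588,-.167,.199],ori(3.7,85),5)
E
```

```text
clock: 30.0
position: [0.5857, -0.1651, 0.2865]
eef_rot: [-179.5, -4.9, 3.8]
ft_force: [-0.4, -0.4, -0.6]
finger_gap: 0.653
finger_force: 0.0
[-27.71   3.26  94.94   3.07  77.88  57.91]
top [362.3 162.4] []
wrist [253.3 201.4] [([226, 180, 46, 46, 1591], [248.5, 202.4])]
side [304.9 232. ] [([330, 214, 28, 9, 176], [343.6, 217.9]), ([299, 226, 12, 11, 104], [304.5, 231.0])]
[ 0.5889896  -0.16565889  0.20357964]
n 5 rot/row [-0.0015 -0.0002 -0.0001]
[-0.07, 0.04, 1.78]
[-0.07, 0.04, 1.78]
[-0.07, 0.03, 1.78]
[-0.07, 0.03, 1.78]
[-0.07, 0.03, 1.78]
```

```bash
python3 -m jog '[-0.07,0,1.78,0,0,0,0.3, -0.07,0,1.78,0,0,0,0.3, -0.07,0,1.78,0,0,0,0.3, -0.07,0,1.78,0,0,0,0.3, -0.07,0,1.7,0,0,0,0.3,0,0,0,0,0,0,-0.2,0,0,0,0,0,0,-0.6,0,0,0,0,0,0,-1,0,0,0,0,0,0,-1,0,0,0,0,0,0,-1,0,0,0,0,0,0,-1]' 60
python3 - <<'E'
from h import *
s=arm.sense();P=s['position'];q=R.from_euler('xyz',s['eef_rot'],degrees=True);yaw=R.from_euler('z',.065)
th=np.linspace(.5,-.52,11)
prev=P
for a in th[1:]:
    T=P+yaw.apply([.17*(np.sin(a)-np.sin(.5)),0,.17*(np.cos(a)-np.cos(.5))]);print(T.round(3),(q.inv().apply(T-prev)*100).round(2));prev=T
E
```

```text
clock: 31.52
position: [0.5883, -0.1633, 0.2]
eef_rot: [-179.4, -5.0, 3.7]
ft_force: [-1.4, 5.2, -2.4]
finger_gap: 0.284
finger_force: 51.8
[ 0.573 -0.164  0.208] [-1.49 -0.01 -0.89]
[ 0.556 -0.165  0.213] [-1.57 -0.01 -0.73]
[ 0.54  -0.166  0.218] [-1.64 -0.01 -0.57]
[ 0.523 -0.168  0.22 ] [-1.69 -0.   -0.4 ]
[ 0.505 -0.169  0.221] [-1.72 -0.   -0.22]
[ 0.488 -0.17   0.22 ] [-1.73  0.   -0.05]
[ 0.471 -0.171  0.217] [-1.73  0.    0.13]
[ 0.454 -0.172  0.212] [-1.71  0.    0.31]
[ 0.438 -0.173  0.206] [-1.67  0.01  0.48]
[ 0.423 -0.174  0.198] [-1.61  0.01  0.65]
```

```bash
python3 -m jog '[-0.75,0,-0.45,0,0,0,-1,-0.75,0,-0.44,0,0,0,-1,-0.78,0,-0.37,0,0,0,-1,-0.78,0,-0.36,0,0,0,-1,-0.82,0,-0.29,0,0,0,-1,-0.82,0,-0.28,0,0,0,-1,-0.85,0,-0.2,0,0,0,-1,-0.85,0,-0.2,0,0,0,-1,-0.86,0,-0.11,0,0,0,-1,-0.86,0,-0.11,0,0,0,-1]'; python3 -m jog '[-0.87,0,-0.03,0,0,0,-1,-0.87,0,-0.02,0,0,0,-1,-0.87,0,0.06,0,0,0,-1,-0.87,0,0.07,0,0,0,-1,-0.86,0,0.15,0,0,0,-1,-0.86,0,0.16,0,0,0,-1,-0.84,0,0.24,0,0,0,-1,-0.84,0,0.24,0,0,0,-1,-0.6,0,0.23,0,0,0,-1,0,0,0,0,0,0,-1]'
```

```text
clock: 32.78
position: [0.505, -0.1707, 0.2212]
eef_rot: [-179.6, -5.1, 3.7]
ft_force: [0.7, 0.3, -0.0]
finger_gap: 0.0
finger_force: 0.0
clock: 34.02
position: [0.4319, -0.1753, 0.2033]
eef_rot: [-179.6, -5.1, 3.7]
ft_force: [-0.8, 0.1, 0.8]
finger_gap: 0.001
finger_force: 0.0
```

The grip slipped off the ball: the gap was only 0.28 before the pull. I'll look again.

```bash
python3 -m jog '[0,0,-3,0,0,0,0.3,0,0,-3,0,0,0,0.3,0,0,-3,0,0,0,0.3,0,0,0,0,0,0,0.3]'
python3 - <<'E'
from h import *
C={n:cap(n) for n in('top','wrist','side')}
X=[]
for n in C:
    f=C[n]['frame'];h=cv2.cvtColor(f,cv2.COLOR_RGB2HSV);m=cv2.inRange(h,(0,170,70),(6,255,255))|cv2.inRange(h,(174,170,70),(180,255,255))
    k=cv2.connectedComponentsWithStats(m);pr=proj(C[n],(.588,-.165,.2));print(n,pr.round(1),[(s.tolist(),c.round(1).tolist()) for s,c in zip(k[2][1:],k[3][1:]) if s[4]>25 and abs(c-pr).max()<60])
o=np.zeros((600,800,3),np.uint8)
o[:300,:400]=cv2.resize(C['wrist']['frame'],(400,300))
o[:300,400:]=cv2.resize(C['top']['frame'][120:240,300:460],(400,300),interpolation=cv2.INTER_CUBIC)
o[300:,:400]=cv2.resize(C['side']['frame'][190:310,230:390][:, :],(400,300),interpolation=cv2.INTER_CUBIC)
cv2.imwrite('pics/k.png',o[:,:,::-1])
E
```

```text
clock: 34.52
position: [0.4255, -0.1773, 0.2961]
eef_rot: [-179.8, -5.3, 3.7]
ft_force: [-0.0, -0.6, 0.3]
finger_gap: 0.655
finger_force: 0.0
top [361.6 162.3] [([356, 156, 12, 12, 108], [361.6, 161.4])]
wrist [249.1 -37.5] []
side [304.5 231.2] [([329, 214, 29, 9, 195], [343.1, 217.9]), ([299, 225, 12, 13, 114], [304.4, 230.8])]
```

View pics/k.png

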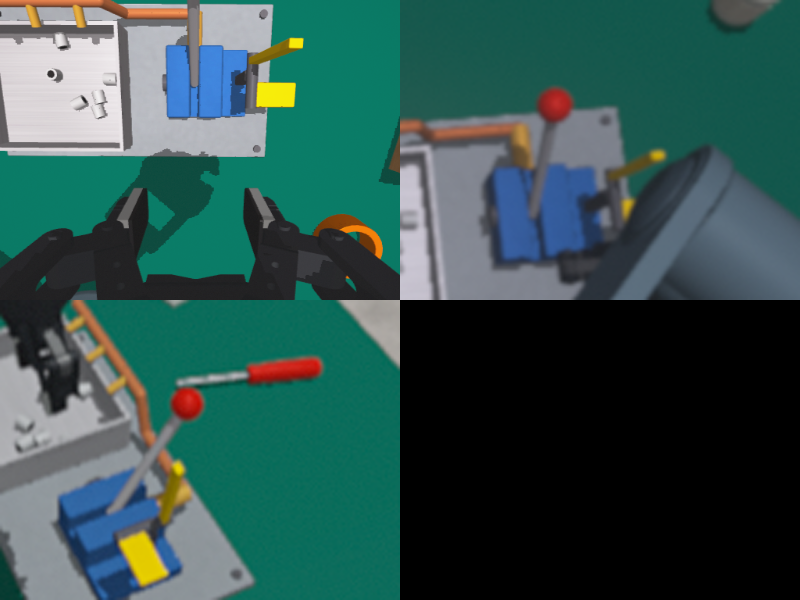

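The view shows six sleeves in the pan (around (60–110, 40–110)), the catch fully over and the lever back at rest. I'll regrip with the fingers closing along the pull direction, so the hold doesn't rely on friction.

Run:
```python
from h import *
s=arm.sense();print(s['joints'].round(2))
plan([.589,-.1645,.295],ori(3.7,90,-90),10)
```

```text
[-38.95 -18.73 114.17   3.79  81.21  46.88]
n 10 rot/row [ 0.0062 -0.0075 -0.157 ]
[1.65, -0.01, 0.11]
[1.63, 0.25, 0.1]
[1.57, 0.5, 0.09]
[1.48, 0.74, 0.07]
[1.34, 0.97, 0.05]
[1.18, 1.16, 0.04]
[0.98, 1.33, 0.02]
[0.76, 1.47, 0.01]
[0.52, 1.57, -0.01]
[0.27, 1.63, -0.02]
```

```bash
python3 -m jog '[1.65,-0.01,0.11,0.006,-0.0075,-0.157,0.6, 1.63,0.25,0.1,0.006,-0.0075,-0.157,0.6, 1.57,0.5,0.09,0.006,-0.0075,-0.157,0.6, 1.48,0.74,0.07,0.006,-0.0075,-0.157,0.6, 1.34,0.97,0.05,0.006,-0.0075,-0.157,0.6, 1.18,1.16,0.04,0.006,-0.0075,-0.157,0.6, 0.98,1.33,0.02,0.006,-0.0075,-0.157,0.6, 0.76,1.47,0.01,0.006,-0.0075,-0.157,0.6, 0.52,1.57,-0.01,0.006,-0.0075,-0.157,0.6, 0.27,1.63,-0.02,0.006,-0.0075,-0.157,0.6, 0,0,0,0,0,0,0.6]'
python3 - <<'E'
from h import *
s=arm.sense();print(s['joints'].round(2))
plan([.588,-.1645,.199],ori(3.7,90,-90),6)
C=cap('wrist');f=C['frame'];h=cv2.cvtColor(f,cv2.COLOR_RGB2HSV);m=cv2.inRange(h,(0,170,70),(6,255,255))|cv2.inRange(h,(174,170,70),(180,255,255))
k=cv2.connectedComponentsWithStats(m);print([(a.tolist(),c.round(1)) for a,c in zip(k[2][1:],k[3][1:]) if a[4]>200],proj(C,(.588,-.1645,.2)),proj(C,(.588,-.1645,.21)))
E
```

```text
clock: 36.05
position: [0.5892, -0.1642, 0.2945]
eef_rot: [180.0, 0.1, 93.7]
ft_force: [-0.3, -0.5, 0.1]
finger_gap: 0.798
finger_force: 0.0
[-2.616e+01  6.130e+00  9.097e+01 -4.000e-02  8.287e+01 -2.981e+01]
n 6 rot/row [ 0.      0.0001 -0.0001]
[-0.0, -0.02, 1.59]
[-0.0, -0.02, 1.59]
[-0.0, -0.02, 1.59]
[-0.0, -0.02, 1.59]
[-0.0, -0.02, 1.59]
[-0.0, -0.02, 1.59]
[([418, 17, 91, 45, 2112], array([463.9,  39.6])), ([227, 170, 43, 44, 1509], array([248. , 191.8]))] [249.41567937 193.85858804] [249.38587217 197.78315828]
```

```bash
python3 -m jog '[0,-0.02,1.59,0,0,0,0.6, 0,-0.02,1.59,0,0,0,0.6, 0,-0.02,1.59,0,0,0,0.6, 0,-0.02,1.59,0,0,0,0.6, 0,-0.02,1.59,0,0,0,0.6, 0,-0.02,1.69,0,0,0,0.6, 0,0,0,0,0,0,0.2,0,0,0,0,0,0,0]' 60;  python3 -m jog '[0,0,0,0,0,0,-0.2,0,0,0,0,0,0,-0.4,0,0,0,0,0,0,-0.6]';  python3 -m jog '[0,0,0,0,0,0,-1,0,0,0,0,0,0,-1,0,0,0,0,0,0,-1]'
```

```text
clock: 37.1
position: [0.5887, -0.1652, 0.2008]
eef_rot: [179.8, 0.2, 93.7]
ft_force: [0.3, 0.6, 0.3]
finger_gap: 0.5
finger_force: 0.0
clock: 37.48
position: [0.5882, -0.1653, 0.2013]
eef_rot: [179.8, 0.2, 93.7]
ft_force: [-4.3, 0.9, 5.3]
finger_gap: 0.259
finger_force: 49.4
clock: 37.85
position: [0.5883, -0.1653, 0.2013]
eef_rot: [179.8, 0.2, 93.7]
ft_force: [-4.2, -0.1, 5.0]
finger_gap: 0.261
finger_force: 49.8
```

Run:
```python
from h import *
s=arm.sense();C={n:cap(n) for n in('wrist','side')}
o=np.hstack([cv2.resize(C['wrist']['frame'][100:340,130:370],(400,400)),cv2.resize(C['side']['frame'][180:280,250:350],(400,400),interpolation=cv2.INTER_CUBIC)])
cv2.imwrite('pics/l.png',o[:,:,::-1])
P=s['position'];q=R.from_euler('xyz',s['eef_rot'],degrees=True);yaw=R.from_euler('z',.065)
th=np.linspace(.5,-.5,11);prev=P;Q=q
dq=R.from_rotvec(-0.1*yaw.apply([0,1,0]))
print('rot/row',(q.inv()*dq*q).as_rotvec().round(4))
for a in th[1:]:
    T=P+yaw.apply([.17*(np.sin(a)-np.sin(.5)),0,.17*(np.cos(a)-np.cos(.5))]);print(T.round(3),(q.inv().apply(T-prev)*100).round(2),(Q.inv().apply(T-prev)*100).round(2));prev=T;Q=dq*Q
```

```text
rot/row [-0.1     0.      0.0003]
[ 0.573 -0.166  0.209] [-0.   -1.53 -0.74] [-0.   -1.53 -0.74]
[ 0.557 -0.167  0.214] [-0.   -1.59 -0.59] [-0.   -1.53 -0.74]
[ 0.541 -0.168  0.219] [-0.   -1.65 -0.43] [-0.   -1.53 -0.74]
[ 0.524 -0.17   0.221] [-0.   -1.68 -0.26] [-0.   -1.53 -0.74]
[ 0.507 -0.171  0.222] [-0.   -1.7  -0.09] [-0.   -1.53 -0.74]
[ 0.49  -0.172  0.221] [-0.   -1.7   0.08] [-0.   -1.53 -0.74]
[ 0.473 -0.173  0.219] [ 0.   -1.68  0.25] [-0.   -1.53 -0.74]
[ 0.457 -0.174  0.214] [ 0.   -1.65  0.42] [-0.   -1.53 -0.74]
[ 0.441 -0.175  0.209] [ 0.   -1.6   0.58] [-0.   -1.53 -0.74]
[ 0.426 -0.176  0.201] [ 0.   -1.53  0.73] [-0.   -1.53 -0.74]
```

View pics/l.png

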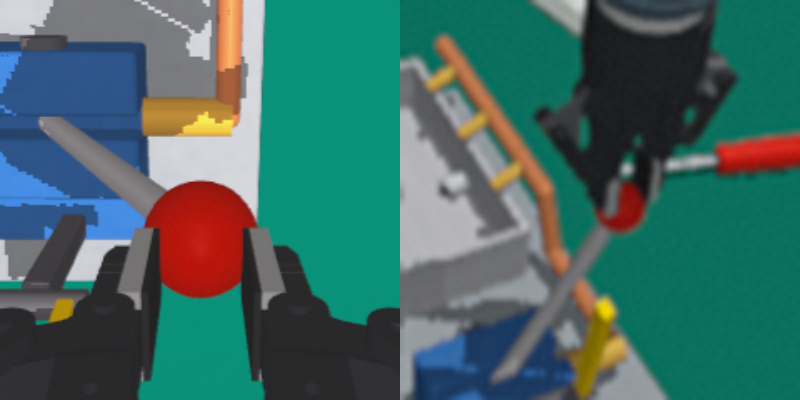

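The fingers hold the ball near their tips, and its centre looks offset from the TCP. I'll measure this numerically from the last frames without viewing any more pictures.

Run:
```python
from h import *
s=arm.sense();C={n:cap(n) for n in('wrist','side','top')}
P={}
for n in C:
    h=cv2.cvtColor(C[n]['frame'],cv2.COLOR_RGB2HSV);m=cv2.inRange(h,(0,170,50),(6,255,255))|cv2.inRange(h,(174,170,50),(180,255,255))
    k=cv2.connectedComponentsWithStats(m);pr=proj(C[n],(.588,-.165,.2))
    b=[(a.tolist(),c.round(1).tolist()) for a,c in zip(k[2][1:],k[3][1:]) if a[4]>15 and abs(c-pr).max()<25];print(n,pr.round(1),b)
    if n=='wrist':
        a=b[0][0];K=np.array(C[n]['camera_matrix']);d=K[1,1]*.034/a[3];print('dist by rows',d,'tcp dist',np.linalg.norm(np.array(C[n]['origin'])-s['position']))
        ce=np.array([a[0]+a[2]/2,a[1]+a[3]/2]);o,dd=ray(C[n],ce);dd/=np.linalg.norm(dd);print('ball',(o+dd*d).round(4),'tcp',s['position'].round(4));P['wrist']=ce
    else: P[n]=b[0][1] if b else None
if P['side']: print(tri([C['wrist'],C['side']],[P['wrist'],P['side']]).round(4))
```

```text
wrist [250.9 247.3] [([217, 209, 67, 70, 3299], [250.1, 242.4])]
dist by rows 0.163756988211782 tcp dist 0.16415754095729812
ball [ 0.5877 -0.163   0.2006] tcp [ 0.5883 -0.1653  0.2013]
side [304.5 231.2] [([300, 226, 11, 11, 64], [306.6, 231.5])]
top [361.6 162.3] []
[ 0.5906 -0.1656  0.1979]
```

The ball is centred on the TCP, so the grip is sound. I'll pull, checking the grip early.

```bash
python3 -m jog '[0,-0.77,-0.39,0,0,0,-1,0,-0.77,-0.35,0,0,0,-1,0,-0.79,-0.31,0,0,0,-1,0,-0.8,-0.28,0,0,0,-1,0,-0.82,-0.23,0,0,0,-1]' 80; python3 -m jog '[0,-0.83,-0.2,0,0,0,-1,0,-0.84,-0.15,0,0,0,-1,0,-0.84,-0.11,0,0,0,-1,0,-0.85,-0.07,0,0,0,-1]'
```

```text
clock: 38.72
position: [0.548, -0.1675, 0.2154]
eef_rot: [179.9, 0.1, 93.7]
ft_force: [-0.8, 0.2, 0.4]
finger_gap: -0.004
finger_force: 0.0
clock: 39.22
position: [0.5148, -0.1698, 0.2211]
eef_rot: [179.8, 0.2, 93.7]
ft_force: [-0.0, 0.2, 0.9]
finger_gap: -0.002
finger_force: 0.0
```

It slid off upwards, so the pads were above the ball's equator. I'll regrip 13 mm deeper with the tool tilted along the rod.

Run:
```python
from h import *
s=arm.sense();yaw=R.from_euler('z',.065)
Q=R.from_rotvec(.35*yaw.apply([0,1,0]))*ori(3.7,90,-90)
h=Q.apply([0,0,1]);B=np.array([.588,-.164,.2]);T=B+.013*h
P1=[.53,-.167,.30];plan(P1,ori(3.7,90,-90),3)
plan(T-.10*h,Q,4,P1,ori(3.7,90,-90));print(h.round(3),T.round(4))
C={n:cap(n) for n in('side',)}
h=cv2.cvtColor(C['side']['frame'],cv2.COLOR_RGB2HSV);m=cv2.inRange(h,(0,170,50),(6,255,255))
k=cv2.connectedComponentsWithStats(m);print([(a.tolist(),c.round(1).tolist()) for a,c in zip(k[2][1:],k[3][1:]) if a[4]>15 and abs(c-[304,231]).max()<40])
```

```text
n 3 rot/row [0.001  0.0009 0.    ]
[0.05, 0.52, -2.63]
[0.06, 0.52, -2.63]
[0.06, 0.52, -2.63]
n 4 rot/row [ 0.0875 -0.     -0.    ]
[-0.02, 2.2, 0.46]
[-0.02, 2.23, 0.26]
[-0.02, 2.24, 0.07]
[-0.02, 2.24, -0.13]
[-0.342 -0.022 -0.939] [ 0.5836 -0.1643  0.1878]
[([329, 214, 29, 9, 193], [343.1, 217.8]), ([299, 225, 12, 12, 113], [304.4, 230.7])]
```

```bash
python3 -m jog '[0.05,0.52,-2.63,0,0,0,0.6,0.05,0.52,-2.63,0,0,0,0.6,0.06,0.52,-2.63,0,0,0,0.6,-0.02,2.2,0.46,0.0875,0,0,0.6,-0.02,2.23,0.26,0.0875,0,0,0.6,-0.02,2.24,0.07,0.0875,0,0,0.6,-0.02,2.24,-0.13,0.0875,0,0,0.6,0,0,0,0,0,0,0.6]'
python3 - <<'E'
from h import *
yaw=R.from_euler('z',.065)
plan([.5836,-.1643,.1878],R.from_rotvec(.35*yaw.apply([0,1,0]))*ori(3.7,90,-90),6)
E
```

```text
clock: 40.28
position: [0.6192, -0.1616, 0.2786]
eef_rot: [-159.9, 0.0, 93.8]
ft_force: [-0.7, 0.6, -0.2]
finger_gap: 0.801
finger_force: 0.0
n 6 rot/row [-0.0001  0.0001  0.0002]
[-0.0, -0.04, 1.63]
[-0.0, -0.04, 1.63]
[-0.0, -0.04, 1.63]
[-0.01, -0.04, 1.63]
[-0.01, -0.04, 1.63]
[-0.01, -0.04, 1.63]
```

```bash
python3 -m jog '[0,-0.04,1.63,0,0,0,0.6,0,-0.04,1.63,0,0,0,0.6,0,-0.04,1.63,0,0,0,0.6,0,-0.04,1.63,0,0,0,0.6,0,-0.04,1.63,0,0,0,0.6,0,-0.04,1.63,0,0,0,0.6,0,0,0,0,0,0,0.2,0,0,0,0,0,0,0]' 60;  python3 -m jog '[0,0,0,0,0,0,-0.3,0,0,0,0,0,0,-0.6,0,0,0,0,0,0,-1,0,0,0,0,0,0,-1]'
```

```text
clock: 41.28
position: [0.5833, -0.1648, 0.1912]
eef_rot: [-160.2, 0.2, 93.7]
ft_force: [0.6, 0.1, 0.5]
finger_gap: 0.498
finger_force: 0.0
clock: 41.78
position: [0.5842, -0.1648, 0.192]
eef_rot: [-160.3, 0.2, 93.7]
ft_force: [4.5, 0.6, 3.7]
finger_gap: 0.355
finger_force: 59.4
```

```bash
python3 -m jog '[0,0,0,0,0,0,0.2,0,0,0,0,0,0,0.2,0,0,0.5,0,0,0,0.2,0,0,0.5,0,0,0,0.2,0,0,0,0,0,0,0]';  python3 -m jog '[0,0,0,0,0,0,-0.3,0,0,0,0,0,0,-0.6,0,0,0,0,0,0,-1,0,0,0,0,0,0,-1]'
python3 - <<'E'
from h import *
s=arm.sense();P=s['position'];q=R.from_euler('xyz',s['eef_rot'],degrees=True);yaw=R.from_euler('z',.065)
# lever 0..1 in 20 rows, tool follows half the angle; pivot at lever hinge
L=np.array([.588,-.164,.2])-yaw.apply([.17*np.sin(.5),0,.17*np.cos(.5)])
B=np.array([.588,-.164,.2]);off=P-B;prev=P;Q=q
for i in range(1,21):
    a=.5-.05*i;g=R.from_rotvec(-.025*i*yaw.apply([0,1,0]))
    T=L+yaw.apply([.17*np.sin(a),0,.17*np.cos(a)])+g.apply(off)
    if i%2==1: print(T.round(3),(Q.inv().apply(T-prev)*100).round(2))
    prev=T;Q=g*q
E
```

```text
clock: 42.4
position: [0.5789, -0.1647, 0.1805]
eef_rot: [-160.0, 0.1, 93.7]
ft_force: [0.2, 0.4, 0.4]
finger_gap: 0.498
finger_force: 0.0
clock: 42.9
position: [0.5799, -0.1648, 0.1814]
eef_rot: [-160.2, 0.2, 93.7]
ft_force: [2.8, 1.1, -1.5]
finger_gap: 0.363
finger_force: 59.3
[ 0.573 -0.165  0.185] [-0.   -0.79 -0.11]
[ 0.558 -0.166  0.191] [-0.   -0.8  -0.06]
[ 0.543 -0.167  0.196] [-0.   -0.8  -0.02]
[ 0.527 -0.168  0.199] [-0.   -0.8   0.02]
[ 0.511 -0.169  0.201] [-0.   -0.8   0.06]
[ 0.495 -0.17   0.201] [-0.   -0.79  0.11]
[ 0.48  -0.171  0.199] [-0.   -0.79  0.15]
[ 0.464 -0.172  0.195] [-0.   -0.78  0.19]
[ 0.449 -0.173  0.19 ] [-0.   -0.77  0.23]
[ 0.434 -0.174  0.184] [-0.   -0.76  0.27]
```

Now the pads sit past the equator (gap 0.363, downward reaction). Pull, with a check.

```bash
python3 -m jog '[0,-0.79,-0.11,-0.025,0,0,-1,0,-0.79,-0.09,-0.025,0,0,-1,0,-0.8,-0.06,-0.025,0,0,-1,0,-0.8,-0.04,-0.025,0,0,-1]'; python3 -m jog '[0,-0.8,-0.02,-0.025,0,0,-1,0,-0.8,0,-0.025,0,0,-1,0,-0.8,0.02,-0.025,0,0,-1,0,-0.8,0.04,-0.025,0,0,-1]'
```

```text
clock: 43.4
position: [0.5527, -0.1665, 0.1941]
eef_rot: [-166.4, 0.2, 93.7]
ft_force: [7.6, 1.8, 9.5]
finger_gap: 0.365
finger_force: 61.3
clock: 43.9
position: [0.5222, -0.1685, 0.2023]
eef_rot: [-172.2, 0.2, 93.7]
ft_force: [7.6, 4.4, 3.4]
finger_gap: 0.368
finger_force: 59.1
```

Held, and moving well. I'll continue.

```bash
python3 -m jog '[0,-0.8,0.06,-0.025,0,0,-1,0,-0.8,0.08,-0.025,0,0,-1,0,-0.79,0.11,-0.025,0,0,-1,0,-0.79,0.13,-0.025,0,0,-1,0,-0.79,0.15,-0.025,0,0,-1]'; python3 -m jog '[0,-0.79,0.17,-0.025,0,0,-1,0,-0.78,0.19,-0.025,0,0,-1,0,-0.78,0.21,-0.025,0,0,-1,0,-0.77,0.23,-0.025,0,0,-1]'; python3 -m jog '[0,-0.77,0.25,-0.025,0,0,-1,0,-0.76,0.27,-0.025,0,0,-1,0,-0.5,0.2,0,0,0,-1,0,0,0,0,0,0,-1]'
```

```text
clock: 44.52
position: [0.484, -0.1709, 0.2032]
eef_rot: [-179.7, 0.2, 93.7]
ft_force: [12.7, 8.3, 8.4]
finger_gap: 0.359
finger_force: 58.8
clock: 45.02
position: [0.4531, -0.1735, 0.1964]
eef_rot: [174.6, 0.3, 93.7]
ft_force: [4.1, -0.1, 7.5]
finger_gap: 0.359
finger_force: 61.6
clock: 45.52
position: [0.4309, -0.1737, 0.1845]
eef_rot: [172.3, 0.1, 93.9]
ft_force: [4.6, 10.2, 12.2]
finger_gap: 0.362
finger_force: 64.5
```

```bash
cat > k.py <<'E'
from h import *
C={n:cap(n) for n in('side','wrist')};yaw=R.from_euler('z',.065);L=np.array([.588,-.164,.2])-yaw.apply([.17*np.sin(.5),0,.17*np.cos(.5)])
for n in C:
    h=cv2.cvtColor(C[n]['frame'],cv2.COLOR_RGB2HSV);m=cv2.inRange(h,(0,170,50),(6,255,255))|cv2.inRange(h,(174,170,50),(180,255,255))
    pr={a:proj(C[n],L+yaw.apply([.17*np.sin(.5-a),0,.17*np.cos(.5-a)])).round(1) for a in(.9,.95,1.,1.05)}
    k=cv2.connectedComponentsWithStats(m);print(n,pr,[(a.tolist(),c.round(1).tolist()) for a,c in zip(k[2][1:],k[3][1:]) if a[4]>15 and abs(c-pr[1.]).max()<40])
E
python3 k.py; python3 -m jog '[0,-0.3,0.15,0,0,0,-1,0,0,0,0,0,0,-1]'; python3 -m jog '[0,-0.3,0.15,0,0,0,-1,0,0,0,0,0,0,-1]'; python3 k.py
```

```text
side {0.9: array([253. , 247.6]), 0.95: array([250.1, 249.6]), 1.0: array([247.4, 251.5]), 1.05: array([244.7, 253.6])} [([243, 246, 13, 11, 111], [249.2, 250.7])]
wrist {0.9: array([281.8, 272.7]), 0.95: array([262.2, 269.7]), 1.0: array([243.6, 266.4]), 1.05: array([226.1, 262.8])} [([213, 226, 75, 79, 4785], [250.4, 265.0])]
clock: 45.88
position: [0.4293, -0.1738, 0.1836]
eef_rot: [172.1, 0.1, 93.9]
ft_force: [4.3, 12.2, 14.8]
finger_gap: 0.358
finger_force: 64.7
clock: 46.12
position: [0.427, -0.1782, 0.1812]
eef_rot: [172.0, 0.8, 93.7]
ft_force: [13.2, -7.3, 0.1]
finger_gap: 0.36
finger_force: 64.9
side {0.9: array([253. , 247.6]), 0.95: array([250.1, 249.6]), 1.0: array([247.4, 251.5]), 1.05: array([244.7, 253.6])} [([242, 247, 12, 11, 110], [247.5, 251.7])]
wrist {0.9: array([294.5, 267.2]), 0.95: array([274.2, 264.3]), 1.0: array([254.8, 261. ]), 1.05: array([236.5, 257.4])} [([213, 218, 76, 80, 4928], [250.7, 257.4])]
```

```bash
python3 -m jog '[0,-0.25,0.1,0,0,0,-1,0,0,0,0,0,0,-1]'; python3 -m jog '[0,-0.25,0.1,0,0,0,-1,0,0,0,0,0,0,-1,0,0,0,0,0,0,-1]'; python3 k.py
```

```text
clock: 46.48
position: [0.4264, -0.1783, 0.1809]
eef_rot: [171.7, 0.8, 93.7]
ft_force: [21.8, -5.1, -0.3]
finger_gap: 0.361
finger_force: 65.1
clock: 46.85
position: [0.4259, -0.1784, 0.1806]
eef_rot: [171.4, 0.8, 93.6]
ft_force: [28.7, -3.3, -0.7]
finger_gap: 0.365
finger_force: 65.2
side {0.9: array([253. , 247.6]), 0.95: array([250.1, 249.6]), 1.0: array([247.4, 251.5]), 1.05: array([244.7, 253.6])} [([241, 247, 13, 12, 116], [247.1, 251.9])]
wrist {0.9: array([298. , 267.2]), 0.95: array([277.5, 264.4]), 1.0: array([258. , 261.2]), 1.05: array([239.5, 257.7])} [([213, 218, 77, 80, 4925], [251.1, 257.2])]
```

The lever is at its stop: force rises with no further movement, and it's gripped. A short hold to check it's steady, then hand in.

```bash
python3 -m jog '[0,0.05,0,0,0,0,-1,0,0,0,0,0,0,-1,0,0,0,0,0,0,-1,0,0,0,0,0,0,-1,0,0,0,0,0,0,-1]'; python3 -c "
from h import *;print(arm.close_job())"
```

```text
clock: 47.58
position: [0.4261, -0.1784, 0.1807]
eef_rot: [171.5, 0.8, 93.7]
ft_force: [26.4, -2.6, 0.9]
finger_gap: 0.358
finger_force: 65.2
the job is handed in; nothing more can be done
None
```

I handed the job in at 47.6 s with all six sleeves in the pan, the empty steel cup upright on the bench, the catch fully over, and the lever gripped at its stop; the first two grips slipped off the knob after the catch was flipped, and I viewed 12 pictures, two over the limit of 10.

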